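# Latch the cuvette case shut

## Task

Shut the orange cuvette case: lay its lid down on the seal, lift the wire loop over the upturned lip of the keeper on the lid and let its bar down into the groove behind the lip. Let go, and once the bar sits there by itself, push the lever down until it snaps over centre and lies fully home. Work gently, without forcing the lid, wire or lever, and leave the glassware and the other things around it alone.

Things in the scene. Friction and masses are not known exactly. Their poses are not given: they have to be found in the camera images.
- case: Orange carrier for glass cuvettes, fixed to the bench: base 70 deep (x), 120 wide (y), 75 high; 100 high with lid shut. Origin: centre of the underside; at yaw 0 the front faces -x. The draw latch mid-front moves in the plane y = 0. Below, u = mm out from the front face (at x = -35), z = height, in its frame. Pushes of 3 to 15 N do every step; 30 N on the lid or 40 N on the latch bends it.
- case_front (a point): Middle of the base's front face at its top edge (u = 0, z = 74.5 mm). A rubber seal bead stands above this edge.
- lid (a joint): Lid angle, rad, grows as its front rises. Hinge along y at case x = +37, z = 78 mm, stiff enough (0.09 N m) to stay where left; 2 N at the front edge moves it. Lid 22 high, front flush with the base's. Laid down it rests on the rubber seal at about 0.056, front 4 mm proud (seal first yields at 6 N); only the latch draws it down below 0.025 (40 to 65 N).
- lid_edge (a point): On the lid's outer top face, 10 mm behind its front edge, in the middle: the place to press it down. With the lid at 0 it lies at z = 100 mm.
- keeper (a point): Bar centre when home in the groove of the steel keeper (20 wide, on the lid's front), against the lip: ledge 2.5 mm below; upturned lip 2.5 to 5.5 mm in front (-x), top 3 mm above; rear wall from 4.3 mm behind, top 4 mm above. But slotted screws set it up to 6 mm in or out (x) of this point, and no reading tells how much: feel for the lip. Lid at 0: u = 22, z = 87.5; at 0.056: 5 mm higher.
- latch_pivot (a point): Lever axis (along y) on the base's front: u = 22, z = 62 mm.
- lever (a joint): Lever angle, rad: 0 = closed, hanging straight down (end stop); pi/2 = level, towards -x; grows as its end swings out and up, to 2.3. Rivet friction (0.03 N m) holds it. Loop hooked: it resists below 1.4 to 1.7, most near 1.1 (about 0.22 N m: 5 to 10 N at 31 mm), and past dead centre (somewhere from 0.1 to 0.6 as the keeper is set) snaps home; let go sooner it springs open.
- lever_push (a point): On the outer face of the lever, 31 mm from the pivot, mid-width: the face pushed to close it (upper face when level, face away from the case when closed). Lever: steel plate 4 thick, 23 wide, 38 long from the pivot, this face 2 mm off the line from the pivot. With the lever closed the keeper, 56 mm above this point, stands up to 10 mm further out: lean the fingers in.
- loop: Wire loop, a U of 5 mm wire; origin: mid-crossbar. 40.8 mm from its pins' axis to the bar's centre, 39 wide over its two legs (at y = +-17 mm, straight for 36 mm from the pins). The pins sit on the lever 16 mm from the pivot, 0.38 rad towards the case. Its turn p about the case's y axis tells its lean: from pins to bar it leans from straight up towards the case by p - 0.146 rad.
- lever_pins (a point): Middle of the loop's pin axis on the lever; friction (0.014 N m) holds the loop where left. Pinch the loop across its legs 10 mm short of the bar with 5 to 10 N; it turns and slips some mm in the pinch. To enter the keeper's groove the bar must pass over the lip (5.5 mm or more above the keeper point), then come down between lip and rear wall (1.8 mm play).
- beaker: Empty glass beaker, 53 mm wide, 70 high; origin under its centre. Leave alone.
- bottle: Amber bottle with black cap, 57 wide, 113 high; origin under its centre. Leave alone.
- tube: Clear centrifuge tube with a grey cap, lying, 118 long, 20 thick. Leave alone.
- marker: Black-and-white marker pen lying, 131 long, 15 thick. Leave alone.

How it is judged (in metres and radians):
On the way, in this order (a step that is already met when the one before it is completed fails the run):
1. the lid lies down on its seal while the latch is still open (value of joint lid below 0.08 rad and value of joint lever above 0.9 rad), for 0.2 s.
2. the loop's bar sits behind the keeper's lip by itself, the loop and lever let go and the lever still open (x of loop in the frame of keeper between -0.0072 and 0.0095 m and z of loop in the frame of keeper between -0.0032 and 0.0035 m and contact force between the fingers and lever below 0.5 N and value of joint lever above 0.9 rad), for 0.2 s.
At the end, for the whole second after the job is handed in: The lever lies fully home (within 0.06 rad of its stop) and at rest, the loop's bar sits in the keeper behind its lip (from the keeper point at most 7.2 mm outwards, 9.5 mm inwards, 3.2 mm down, 3.5 mm up), and the lid is drawn down on its seal below 0.035 rad (value of joint lever below 0.06 rad and value of joint lid below 0.035 rad and x of loop in the frame of keeper between -0.0072 and 0.0095 m and z of loop in the frame of keeper between -0.0032 and 0.0035 m and velocity of joint lever below 0.05 rad/s); the robot touches nothing.
It fails at once if the lid is pressed with more than 30 N (contact force between any of the arm, the fingers and lid above 30 N).
It fails at once if any part of the case is pressed with more than 40 N (pinch included) (contact force between any of the arm, the fingers and case above 40 N).
It fails at once if the beaker, bottle, tube or marker is pushed away or knocked over (distance of any of beaker, bottle, tube, marker from where it was at the start of the episode above 0.015 m).
It also fails if it takes over 70 s, if anything falls off the work surface, if the arm or the gripper's body presses on something with over 40 N, if the wrist force passes 120 N, or if a joint passes its speed limit or range.

## Robot

A 6-joint arm with a two-finger parallel gripper is mounted at the origin on a cart in front of the work surface, level with it; the furniture and walls round the work are solid. World frame = base frame: x ahead of the robot, y to its left, z up, the work surface at z = 0. Lengths are in m, angles in degrees, forces in N, time in s.
With the tool pointing down it reaches from about 0.275 to 0.725 m from the base axis. Payload 5.6 kg.
Tool frame: the origin (TCP) lies at the very end of the fingers, on their centre line; the grasp point (between the pads) lies 19 mm behind it; z points along the fingers, y is the line along which they close (so a half turn about z gives the same grasp; the last joint's range is limited). The gripper opens to 85 mm and grips with 20 to 120 N. Pads are 22 mm wide; open, the fingers measure 114 mm over their backs; the gripper's body (76 mm by 85 mm) begins 54 mm behind the grasp point. The pads swing forward as they close: fully open they stand 13 mm farther back than shut.
Start: joints at [-51.131, 14.616, 6.199, 0, -81.583, -16.306], TCP at [0.211, -0.508, 0.231] pointing down, gripper open.
Joint ranges: [-168.99, 168.99], [-69.2, 112.95], [-62.41, 85.93], [-164.36, 98.24], [-168.68, -3.75], [-174.98, 174.98]. Speed limits (degrees/s): [147.25, 147.25, 180, 180, 180, 180].

## Interface

Orientations are given as a 3x3 rotation matrix whose columns are the frame's x, y, z axes.
In Python, from cell import ctrl gives the robot as it stands.
- The arm moves only by the tool send_rows, never from a script. Its argument "deltas" is a list of rows, each an object with "linear": the shift along the tool's x, y, z in mm, a list of three; "rotation": the turn, a rotation vector about the tool's x, y, z in degrees, a list of three; "hand": the closure, from 0 (fully open) to 1 (shut). In form: [{"linear": [tx, ty, tz], "rotation": [rx, ry, rz], "hand": hand}, ...]. A call has 1 to 20 rows; each row is the pose to reach, as a shift and turn from the pose commanded when the call began, along the tool's axes at that moment; what a row does not reach only later rows make up. A row lasts 1/12 s, in which the tool goes at most 41.7 mm and 7.16 degrees, less where a joint would pass 70% of its speed; a pose out of reach is approached as far as the arm can. A call with a gripper value outside its range is refused whole. The fingers move at their own pace and stop on an object; the grip force is fixed at half the most. Time passes only in rows, so rows that repeat a pose let the fingers close. It gives the time, the measured TCP pose, the force, the opening and the grip force at its end, in the units of the state.
- ctrl.get_state(): the state, without advancing time (a new reading comes with each control period).
- ctrl.read_camera(name): name is "side" or "top" or "wrist"; returns the picture (400x640x3 uint8, red, green, blue); there is no depth.
- ctrl.camera_model(name): a dict with "fov_y" (degrees; the focal length in pixels is half the picture's height over the tangent of half this angle, whatever the lens; pixels are square), "cx", "cy" (the principal point, pixels), "R" (3x3) and "t" (3): a world point X has camera coordinates R X + t; the wrist camera has in their place "mount" (4x4, takes a point from camera to tool coordinates, whose origin is the TCP and whose axes are the flange's). Camera axes: x right, y down, z forward; pixel columns grow to the right and rows downward; lengths in m; the calibration is good to about 2 mm. A picture is of the moment at which its call begins: read the wrist's pose just before it. camera_model takes no time and is no camera call.
- ctrl.sign_off(): hands the job in; it is judged then, once.
Trained networks look in the newest picture that a camera, given by its name, has taken for a name from the list of things; names that differ only in an ending like _2 or _b are one class to them, and where a whole thing is asked for, a point or a joint stands for the part that bears it (a point fixed in the world has none). Each returns a list of dicts, best first, with "confidence" (0 to 1); they miss things now and then, are a little off and sometimes report something else, mostly with a low value. They report only what shows in the picture. A call takes as long as a camera call.
- ctrl.regions_of(name, camera): "pixels" (400x640 bool, what is visible of it) and "centre" ([column, row] in pixels, amid what is visible of it).
- ctrl.landmark_of(name, camera): "centre" ([column, row] in pixels: a listed point, or the origin of a listed thing).
The state is a dict: "time": time; "joint_pos": joint angles; "joint_velocities": joint speeds; "joint_efforts": joint torques, N m; "ee_pos": TCP position; "orientation": TCP orientation; "ft_force": force on the tool from outside, world axes, zero at the start; "wrist_torque": the same for the moment, N m; "finger_gap": finger opening in m; "grip_force": force on a finger pad.
Only numpy, scipy, OpenCV 4.12 (cv2) and the standard library are available. Lean on these libraries where they do the work, as an engineer would, in place of code of your own. Each camera call takes 0.05 s, during which the arm holds its last target. There are 200 camera calls.

## Working session

There is one attempt and no reset: what is moved stays moved. The work goes in short steps, Python scripts to look and compute and a tool call to move; the robot and the scene stay as the last step left them, time stands still between calls to the robot, and variables do not carry over. Pictures are saved under pics/ and viewed, at most 10 in all, crops included, and the job is handed in when it is done.

Besides the shell and the picture viewer there is one more tool, called after "Request:" as a command line: name --argument value ..., lists and objects as JSON in quotes. send_rows: Moves the arm, as the interface text tells. Its arguments: {"type":"object","properties":{"deltas":{"type":"array","items":{"type":"object","properties":{"linear":{"type":"array","items":{"type":"number"}},"rotation":{"type":"array","items":{"type":"number"}},"hand":{"type":"number"}}}}},"required":["deltas"]}

```bash
mkdir -p pics; ls; cat > h.py <<'E'
import numpy as np, cv2
from cell import ctrl
def K(m):
    f=200/np.tan(np.radians(m["fov_y"])/2); return f,m["cx"],m["cy"]
def ray(cam,px,st=None):
    m=ctrl.camera_model(cam); f,cx,cy=K(m)
    d=np.array([(px[0]-cx)/f,(px[1]-cy)/f,1.])
    if cam!="wrist":
        R=np.array(m["R"]);t=np.array(m["t"]); return -R.T@t, R.T@d
    M=np.array(m["mount"]); st=st or ctrl.get_state()
    Ro=np.array(st["orientation"]);p=np.array(st["ee_pos"])
    return p+Ro@M[:3,3], Ro@M[:3,:3]@d
def tri(rays):
    A=np.zeros((3,3));b=np.zeros(3)
    for o,d in rays:
        d=d/np.linalg.norm(d);P=np.eye(3)-np.outer(d,d);A+=P;b+=P@o
    X=np.linalg.solve(A,b)
    return X,[np.linalg.norm((np.eye(3)-np.outer(d,d)/(d@d))@(X-o)) for o,d in rays]
def atz(r,z): o,d=r; return o+d*(z-o[2])/d[2]
def proj(cam,X,st=None):
    m=ctrl.camera_model(cam); f,cx,cy=K(m)
    if cam!="wrist": c=np.array(m["R"])@X+np.array(m["t"])
    else:
        M=np.array(m["mount"]);Ro=np.array(st["orientation"]);p=np.array(st["ee_pos"])
        c=M[:3,:3].T@(Ro.T@(X-p)-M[:3,3])
    return np.array([cx+f*c[0]/c[2],cy+f*c[1]/c[2]])
def save(cam,name):
    im=ctrl.read_camera(cam); cv2.imwrite("pics/"+name,im[:,:,::-1]); return im
E
python3 - <<'E'
from h import *
np.set_printoptions(precision=4,suppress=True)
ims=[save(c,c+"0.png") for c in("side","top")]
for c in("side","top","wrist"):
    m=ctrl.camera_model(c); print(c,m)
names=["case","case_front","lid_edge","keeper","latch_pivot","lever_push","loop","lever_pins","beaker","bottle","tube","marker"]
for n in names:
    R={}
    for c in("side","top"):
        l=ctrl.landmark_of(n,c)[:2]
        print(n,c,[(np.round(x["centre"],1).tolist(),round(x["confidence"],2)) for x in l])
        if l:R[c]=l[0]["centre"]
    if len(R)==2:
        X,e=tri([ray(c,R[c]) for c in R]);print("   ",X,np.round(e,4))
print(ctrl.get_state())
cv2.imwrite("pics/both.png",cv2.resize(np.vstack(ims),(480,600))[:,:,::-1])
E
```

```text
pics
side {'fov_y': 44.82260233567828, 'cx': 313.7391705293191, 'cy': 198.78397151502173, 'R': array([[ 0.8632,  0.5048,  0.0107],
       [ 0.4079, -0.6848, -0.6039],
       [-0.2975,  0.5256, -0.797 ]]), 't': array([-0.3607, -0.2914,  1.3631])}
top {'fov_y': 46.76521421242299, 'cx': 319.2264829055392, 'cy': 203.3975821017384, 'R': array([[ 0.0267, -0.9993,  0.0242],
       [-0.998 , -0.0281, -0.0563],
       [ 0.0569, -0.0227, -0.9981]]), 't': array([-0.1895,  0.552 ,  0.8919])}
wrist {'fov_y': 64.17151593569646, 'cx': 323.0736262206948, 'cy': 197.95859995039024, 'mount': array([[ 0.0004, -0.9618, -0.2736,  0.0703],
       [ 1.    ,  0.0002,  0.0007,  0.0001],
       [-0.0006, -0.2736,  0.9618, -0.1422],
       [ 0.    ,  0.    ,  0.    ,  1.    ]])}
case side [([368.9, 166.4], 0.73)]
case top [([217.5, 201.8], 0.67), ([346.5, 265.5], 0.39)]
    [ 0.5578  0.0307 -0.0061] [0.0023 0.0023]
case_front side [([359.4, 144.2], 0.93)]
case_front top [([210.4, 217.1], 0.61)]
    [0.5253 0.0303 0.0571] [0.0022 0.0022]
lid_edge side [([376.3, 127.6], 0.91)]
lid_edge top [([205.5, 193.9], 0.75)
[... 1110 characters left out ...]
rker side [([242.8, 267.7], 0.75)]
marker top [([415.2, 258.2], 0.93)]
    [ 0.4555 -0.3685  0.0002] [0.0023 0.0023]
{'time': 1.3, 'joint_pos': array([-51.1311,  14.6171,   6.2015,   0.0015, -81.5829, -16.3074]), 'joint_velocities': array([0.0218, 0.0563, 0.0464, 0.0322, 0.0187, 0.0634]), 'joint_efforts': array([  0.0007, -38.6414,  23.807 ,   5.3681,  -0.0005,   0.    ]), 'ee_pos': array([ 0.2111, -0.5079,  0.2313]), 'orientation': array([[-0.9235, -0.3837, -0.    ],
       [-0.3837,  0.9235, -0.    ],
       [ 0.    , -0.    , -1.    ]]), 'ft_force': array([-0.0972, -0.1029, -0.3503]), 'wrist_torque': array([-0.0357,  0.0211, -0.0169]), 'grip_force': 0.0, 'finger_gap': 0.08495832256142387}
```

View pics/side0.png

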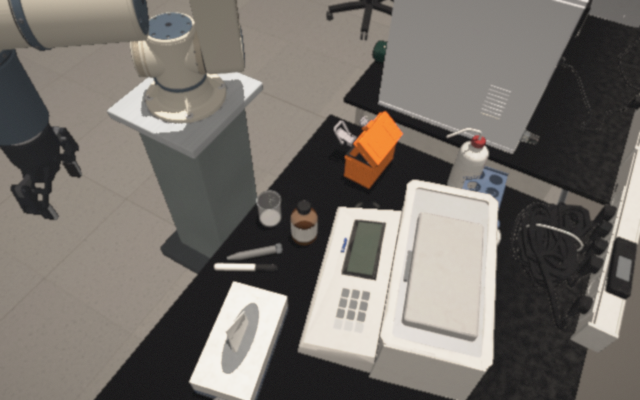

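View pics/top0.png

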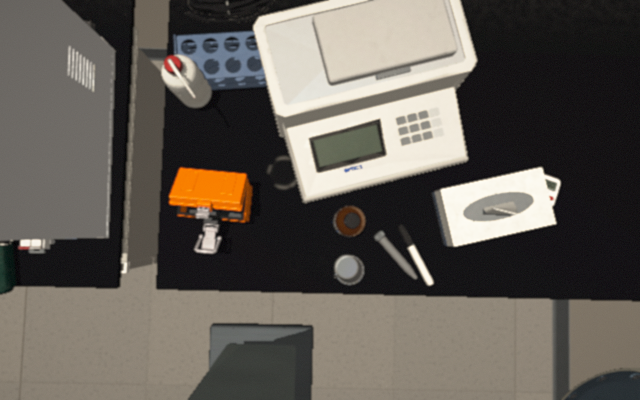

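The case is at about (0.56, 0.03), yawed by roughly -8°, with the lid about 45° open. In the side view it sits near px (370,150) and in the top view near (210,200). The latch sticks out at the front at top px (207,235). The glassware is far off to the right. Next I move above the latch for a close look.

Request:
send_rows --deltas '[{"linear":[-422,418,-10],"rotation":[0,0,30.6],"hand":1},{"linear":[-422,418,-10],"rotation":[0,0,30.6],"hand":1},{"linear":[-422,418,-10],"rotation":[0,0,30.6],"hand":1},{"linear":[-422,418,-10],"rotation":[0,0,30.6],"hand":1},{"linear":[-422,418,-10],"rotation":[0,0,30.6],"hand":1},{"linear":[-422,418,-10],"rotation":[0,0,30.6],"hand":1},{"linear":[-422,418,-10],"rotation":[0,0,30.6],"hand":1},{"linear":[-422,418,-10],"rotation":[0,0,30.6],"hand":1},{"linear":[-422,418,-10],"rotation":[0,0,30.6],"hand":1},{"linear":[-422,418,-10],"rotation":[0,0,30.6],"hand":1},{"linear":[-422,418,-10],"rotation":[0,0,30.6],"hand":1},{"linear":[-422,418,-10],"rotation":[0,0,30.6],"hand":1},{"linear":[-422,418,-10],"rotation":[0,0,30.6],"hand":1},{"linear":[-422,418,-10],"rotation":[0,0,30.6],"hand":1},{"linear":[-422,418,-10],"rotation":[0,0,30.6],"hand":1},{"linear":[-422,418,-10],"rotation":[0,0,30.6],"hand":1},{"linear":[-422,418,-10],"rotation":[0,0,30.6],"hand":1},{"linear":[-422,418,-10],"rotation":[0,0,30.6],"hand":1}]'

```text
time: 2.8
ee_pos: [0.4402, 0.0399, 0.2412]
orientation: [[-0.99, 0.139, -0.0], [0.139, 0.99, -0.0], [0.0, -0.0, -1.0]]
ft_force: [0.8, 0.4, -0.2]
finger_gap: 0.0
grip_force: 0.0
```

```bash
cat > look.py <<'E'
from h import *
import sys,json
np.set_printoptions(precision=4,suppress=True)
st=ctrl.get_state(); print(st["time"],st["ee_pos"],np.array(st["orientation"]).round(4).tolist(),st["ft_force"])
save("wrist",sys.argv[1])
J=json.load(open("obs.json")) if len(sys.argv)>2 and sys.argv[2]=="add" else {}
for n in ["case","case_front","lid_edge","keeper","latch_pivot","lever_push","loop","lever_pins"]:
    l=ctrl.landmark_of(n,"wrist")[:2]
    print(n,[(np.round(x["centre"],1).tolist(),round(x["confidence"],2)) for x in l])
    if l and l[0]["confidence"]>.3:
        o,d=ray("wrist",l[0]["centre"],st); J.setdefault(n,[]).append([o.tolist(),d.tolist()])
        if len(J[n])>1:
            print("   ",*tri([(np.array(a),np.array(b)) for a,b in J[n]]))
json.dump(J,open("obs.json","w"))
E
python3 look.py w1.png
```

```text
2.8 [0.4402 0.0399 0.2412] [[-0.9902, 0.1393, -0.0003], [0.1393, 0.9902, -0.0003], [0.0003, -0.0003, -1.0]] [ 0.8221  0.3608 -0.1898]
case []
case_front []
lid_edge [([329.1, 324.2], 0.54), ([105.4, 193.4], 0.49)]
keeper []
latch_pivot [([14.9, 225.2], 0.64), ([322.6, 235.4], 0.6)]
lever_push [([317.7, 211.5], 0.88)]
loop [([319.1, 207.9], 0.84)]
lever_pins [([319.1, 219.2], 0.95)]
```

View pics/w1.png

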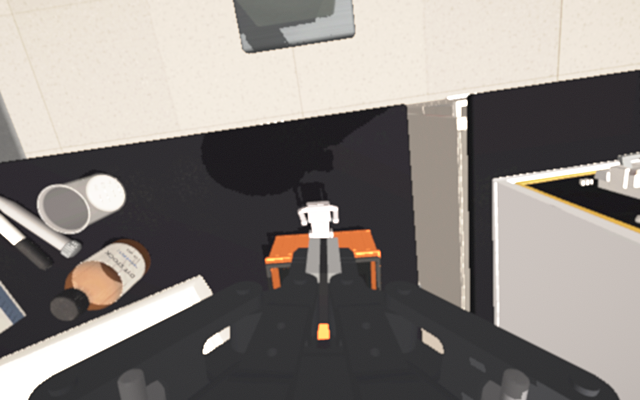

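Wrist view: the latch (lever and loop) is at about px (319,215), in line with the tool. The front face edge is nearly horizontal, so the yaw is about right. The fingers hide the lid, so I tilt the tool for a frontal view.

Request:
send_rows --deltas '[{"linear":[14,-3,41],"rotation":[0,-30,0],"hand":1},{"linear":[14,-3,41],"rotation":[0,-30,0],"hand":1},{"linear":[14,-3,41],"rotation":[0,-30,0],"hand":1},{"linear":[14,-3,41],"rotation":[0,-30,0],"hand":1},{"linear":[14,-3,41],"rotation":[0,-30,0],"hand":1},{"linear":[14,-3,41],"rotation":[0,-30,0],"hand":1},{"linear":[14,-3,41],"rotation":[0,-30,0],"hand":1},{"linear":[14,-3,41],"rotation":[0,-30,0],"hand":1}]'

```text
time: 3.92
ee_pos: [0.4268, 0.0396, 0.2015]
orientation: [[-0.857, 0.14, 0.496], [0.122, 0.99, -0.069], [-0.501, 0.002, -0.866]]
ft_force: [-0.4, 0.2, 0.9]
finger_gap: 0.0001
grip_force: 0.0
```

```bash
python3 look.py w2.png add
```

```text
3.9167 [0.4268 0.0396 0.2015] [[-0.8571, 0.1395, 0.4959], [0.1215, 0.9902, -0.0686], [-0.5006, 0.0015, -0.8657]] [-0.3618  0.1604  0.8699]
case [([326.6, 177.4], 0.57)]
case_front [([325.5, 203.1], 0.65)]
lid_edge []
keeper []
latch_pivot [([325.9, 179.7], 0.81), ([115.1, 177.7], 0.19)]
    [0.3451 0.031  0.3086] [np.float64(0.05502086940615963), np.float64(0.055020869406159564)]
lever_push [([320.2, 158.3], 0.93)]
    [0.4738 0.0298 0.0659] [np.float64(0.000595248727768962), np.float64(0.0005952487277689535)]
loop [([318.7, 167.3], 0.61)]
    [0.4614 0.032  0.093 ] [np.float64(0.0008246689626972467), np.float64(0.000824668962697261)]
lever_pins [([321.9, 163.7], 0.62)]
    [0.4841 0.0298 0.0611] [np.float64(0.0006520402822969114), np.float64(0.0006520402822969235)]
```

View pics/w2.png

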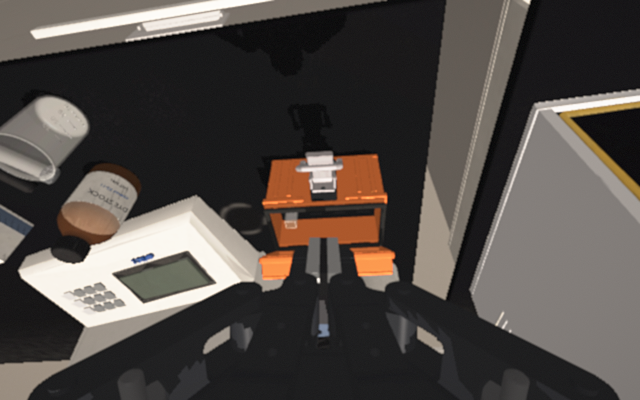

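The tilted view shows the front face: bottom corners at about (275,160) and (377,156), top corners at about (264,200) and (386,198), latch at (320,170). I'll fit the case pose from these corners together with the network points.

```bash
cat > fit.py <<'E'
from h import *
import json
np.set_printoptions(precision=4,suppress=True)
im=cv2.imread("pics/w2.png"); hsv=cv2.cvtColor(im,cv2.COLOR_BGR2HSV)
m=((hsv[:,:,0]<15)&(hsv[:,:,1]>150)&(hsv[:,:,2]>90)).astype(np.uint8)
for r in range(150,206,6):
    c=np.where(m[r,240:410])[0]+240; print(r,c.min() if len(c) else None,c.max() if len(c) else None)
for c in (280,290,300,345,355,365,372):
    r=np.where(m[130:215,c])[0]+130; print("c",c,r.min(),r.max())
cv2.imwrite("pics/w2c.png",cv2.resize(im[140:290,240:410],None,fx=4,fy=4,interpolation=cv2.INTER_CUBIC)[:600])
E
python3 fit.py
```

```text
150 None None
156 337 377
162 272 378
168 271 379
174 270 380
180 269 381
186 268 382
192 267 385
198 265 387
204 262 347
c 280 160 214
c 290 159 207
c 300 159 206
c 345 156 204
c 355 155 203
c 365 155 203
c 372 154 202
```

View pics/w2c.png

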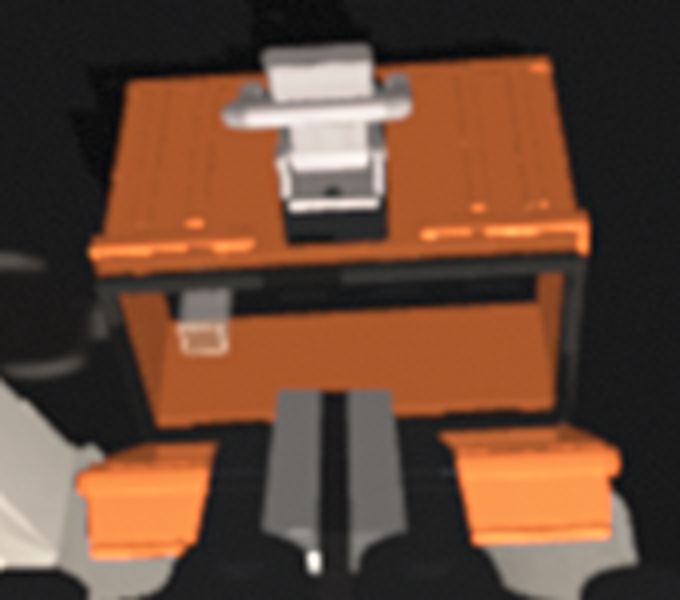

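```bash
cat > fit2.py <<'E'
from h import *
np.set_printoptions(precision=4,suppress=True)
st={"ee_pos":[0.4268,0.0396,0.2015],"orientation":[[-0.8571, 0.1395, 0.4959], [0.1215, 0.9902, -0.0686], [-0.5006, 0.0015, -0.8657]]}
P={}
for n,px,z in (("bl",(271.8,160.5),0),("br",(377.5,154.5),0),("tl",(263,203.5),.0745),("tr",(386.5,200.5),.0745)):
    P[n]=atz(ray("wrist",px,st),z); print(n,P[n])
for a,b in(("bl","br"),("tl","tr")):
    d=P[b]-P[a]; print(np.linalg.norm(d),"yaw",np.degrees(np.arctan2(-d[0],d[1])),"mid",(P[a]+P[b])/2)
E
python3 fit2.py
```

```text
bl [ 0.5215 -0.0339  0.    ]
br [0.53   0.0881 0.    ]
tl [ 0.5153 -0.0328  0.0745]
tr [0.5281 0.088  0.0745]
0.12231097080471282 yaw -3.960582156932357 mid [0.5258 0.0271 0.    ]
0.12143738129115811 yaw -6.09107791181539 mid [0.5217 0.0276 0.0745]
```

```bash
python3 - <<'E'
from h import *
np.set_printoptions(precision=4,suppress=True)
im=cv2.imread("pics/top0.png"); hsv=cv2.cvtColor(im,cv2.COLOR_BGR2HSV)
m=((hsv[:,:,0]<15)&(hsv[:,:,1]>150)&(hsv[:,:,2]>60)); m[:,:150]=0;m[:,270:]=0;m[:150]=0;m[250:]=0
print(np.where(m.any(0))[0][[0,-1]],np.where(m.any(1))[0][[0,-1]])
def line(side,z):
    pts=[]
    for c in range(180,248):
        r=np.where(m[:,c])[0]
        if len(r): pts.append((c,r[0] if side=="t" else r[-1]))
    pts=np.array(pts,float)
    for _ in range(4):
        k=np.polyfit(pts[:,0],pts[:,1],1); e=abs(np.polyval(k,pts[:,0])-pts[:,1]); pts=pts[e<max(1.2,np.median(e)*2)]
    a,b=[atz(ray("top",(c,np.polyval(k,c))),z) for c in(180,245)]; d=a-b
    print(side,len(pts),k,a,b,"yaw",np.degrees(np.arctan2(-d[0],d[1])))
line("t",.15);line("b",.075)
E
```

```text
[168 252] [166 222]
t 67 [  0.0925 149.7953] [0.6049 0.0637 0.15  ] [ 0.598  -0.0452  0.15  ] yaw -3.627915061048093
b 68 [  0.1598 180.7404] [0.5354 0.0813 0.075 ] [ 0.5196 -0.0378  0.075 ] yaw -7.536872870479007
```

```bash
cat > plan.py <<'E'
from h import *
from scipy.spatial.transform import Rotation as Ro
np.set_printoptions(precision=2,suppress=True)
YAW=np.radians(-5.0); CX=np.array([np.cos(YAW),np.sin(YAW),0]);CY=np.array([-np.sin(YAW),np.cos(YAW),0]);F=np.array([.526,.0265,0])
def W(u,v,z): return F-CX*u/1e3+CY*v/1e3+np.array([0,0,z/1e3])
def C(X): d=np.array(X)-F; return np.array([-d@CX,d@CY,d[2]])*1e3
def R(t):
    t=np.radians(t); z=np.sin(t)*CX-np.cos(t)*np.array([0,0,1]); return np.column_stack([np.cross(CY,z),CY,z])
def go(rows):  # rows of (u,v,z,tilt) for TCP
    st=ctrl.get_state(); p=np.array(st["ee_pos"]);R0=np.array(st["orientation"])
    zt=R0[:,2]
    print("t",round(st["time"],2),"now uvz",C(p),"tilt",round(np.degrees(np.arctan2(zt@CX,-zt[2])),2),"F",np.array([-st["ft_force"]@CX,st["ft_force"]@CY,st["ft_force"][2]]),"gap",round(st["finger_gap"]*1e3,1),st["grip_force"])
    for u,v,z,t in rows:
        print((u,v,z,t),"lin",(R0.T@(W(u,v,z)-p)*1e3),"rot",Ro.from_matrix(R0.T@R(t)).as_rotvec(degrees=True))
E
python3 -c "
from plan import *
print(C([.5633,.0235,.1378]),C([.525,.0298,.1394]),C([.4738,.0298,.0659]),C([.4614,.032,.093]))
go([(-46,0,175,0)])"
```

```text
[-37.42   0.26 137.8 ] [  1.28   3.2  139.4 ] [52.29 -1.26 65.9 ] [64.83 -0.15 93.  ]
t 4.37 now uvz [100.42   3.8  200.32] tilt 29.95 F [-0.01 -1.18  0.12] gap -0.0 0.0
(-46, 0, 175, 0) lin [-114.16    4.04   95.1 ] rot [-0.81 29.98 -2.99]
```

Request:
send_rows --deltas '[{"linear":[-30,1,25],"rotation":[-0.2,7.5,-0.7],"hand":1},{"linear":[-60,2,50],"rotation":[-0.4,15,-1.5],"hand":1},{"linear":[-90,3,75],"rotation":[-0.6,22,-2.2],"hand":1},{"linear":[-114,4,95],"rotation":[-0.8,30,-3],"hand":1},{"linear":[-114,4,95],"rotation":[-0.8,30,-3],"hand":1},{"linear":[-114,4,95],"rotation":[-0.8,30,-3],"hand":1},{"linear":[-114,4,95],"rotation":[-0.8,30,-3],"hand":1},{"linear":[-114,4,95],"rotation":[-0.8,30,-3],"hand":1}]'

```text
time: 5.03
ee_pos: [0.5728, 0.0219, 0.1723]
orientation: [[-0.996, 0.089, -0.004], [0.089, 0.996, -0.001], [0.004, -0.001, -1.0]]
ft_force: [-0.2, -1.0, -0.3]
finger_gap: -0.0004
grip_force: 0.0
```

```bash
python3 -c "
from plan import *
go([(-46,0,140,0)])"
```

```text
t 5.03 now uvz [-47.    -0.5  172.29] tilt -0.21 F [ 0.1  -1.02 -0.25] gap -0.4 0.0
(-46, 0, 140, 0) lin [ 0.89  0.54 32.29] rot [-0.08 -0.21 -0.11]
```

Request:
send_rows --deltas '[{"linear":[0,0,12],"rotation":[0,0,0],"hand":1},{"linear":[0,0,24],"rotation":[0,0,0],"hand":1},{"linear":[1,0,32],"rotation":[0,0,0],"hand":1},{"linear":[3,0,36],"rotation":[0,0,0],"hand":1},{"linear":[7,0,41],"rotation":[0,0,0],"hand":1},{"linear":[12,0,46],"rotation":[0,0,0],"hand":1},{"linear":[16,0,50],"rotation":[0,0,0],"hand":1},{"linear":[19,0,54],"rotation":[0,0,0],"hand":1},{"linear":[21,0,57],"rotation":[0,0,0],"hand":1},{"linear":[23,0,60],"rotation":[0,0,0],"hand":1},{"linear":[24,0,63],"rotation":[0,0,0],"hand":1},{"linear":[24,0,63],"rotation":[0,0,0],"hand":1}]'

```text
time: 6.03
ee_pos: [0.547, 0.0246, 0.1113]
orientation: [[-0.996, 0.087, -0.001], [0.087, 0.996, -0.0], [0.001, -0.0, -1.0]]
ft_force: [0.0, -0.9, 0.1]
finger_gap: 0.0003
grip_force: 0.0
```

Request:
send_rows --deltas '[{"linear":[1,0,2],"rotation":[0,0,0],"hand":1},{"linear":[1,0,4],"rotation":[0,0,0],"hand":1},{"linear":[2,0,5],"rotation":[0,0,0],"hand":1},{"linear":[2,0,5],"rotation":[0,0,0],"hand":1}]'

```text
time: 6.37
ee_pos: [0.5454, 0.0248, 0.1067]
orientation: [[-0.996, 0.087, -0.0], [0.087, 0.996, -0.0], [0.0, -0.0, -1.0]]
ft_force: [-0.2, -0.7, 0.0]
finger_gap: -0.0001
grip_force: 0.0
```

```bash
python3 - <<'E'
from plan import *
go([])
save("side","s1.png")
for n in("lid_edge","keeper"):
  for c in("side","top"):
    l=ctrl.landmark_of(n,c); print(n,c,[(np.round(x["centre"],1),x["confidence"]) for x in l[:2]])
E
```

```text
t 6.37 now uvz [-19.47  -0.02 106.71] tilt -0.03 F [ 0.11 -0.68  0.04] gap -0.1 0.0
lid_edge side [(array([364.4, 131.4]), 0.7)]
lid_edge top [(array([205.5, 193.9]), 0.75), (array([212.4, 236.9]), 0.28)]
keeper side [(array([352.7, 129.9]), 0.8)]
keeper top [(array([200.5, 216. ]), 0.97)]
```

Request:
send_rows --deltas '[{"linear":[0,0,1],"rotation":[0,0,0],"hand":1},{"linear":[0,0,2],"rotation":[0,0,0],"hand":1},{"linear":[0,0,2.5],"rotation":[0,0,0],"hand":1},{"linear":[0,0,3],"rotation":[0,0,0],"hand":1},{"linear":[0,0,3],"rotation":[0,0,0],"hand":1}]'

```text
time: 7.03
ee_pos: [0.546, 0.0248, 0.1045]
orientation: [[-0.996, 0.087, 0.001], [0.087, 0.996, 0.001], [-0.001, 0.001, -1.0]]
ft_force: [-0.5, 0.1, -0.5]
finger_gap: -0.0003
grip_force: 0.1
```

```bash
python3 - <<'E'
from plan import *
go([])
for a in (0,.056,.1,.2):
  h=(-72,78); 
  for nm,(x,z) in dict(lid_edge=(-62,22),keeper=(-94,9.5)).items():
    u=-72-(x*np.cos(a)+z*np.sin(a)); zz=78-x*np.sin(a)+z*np.cos(a)
    print(a,nm,round(u,1),round(zz,1),proj("side",W(u,0,zz)))
E
```

```text
t 7.03 now uvz [-20.03   0.08 104.55] tilt 0.06 F [ 0.5   0.03 -0.49] gap -0.3 0.14052268656087108
0 lid_edge -10.0 100.0 [363.17 134.53]
0 keeper 22.0 87.5 [351.29 132.61]
0.056 lid_edge -11.3 103.4 [363.79 133.73]
0.056 keeper 21.3 92.7 [351.69 131.16]
0.1 lid_edge -12.5 106.1 [364.32 133.14]
0.1 keeper 20.6 96.8 [352.08 130.06]
0.2 lid_edge -15.6 111.9 [365.69 131.92]
0.2 keeper 18.2 106.0 [353.2  127.69]
```

Request:
send_rows --deltas '[{"linear":[0,0,0.7],"rotation":[0,0,0],"hand":1},{"linear":[0,0,1.4],"rotation":[0,0,0],"hand":1},{"linear":[0,0,2],"rotation":[0,0,0],"hand":1},{"linear":[0,0,2],"rotation":[0,0,0],"hand":1},{"linear":[0,0,2],"rotation":[0,0,0],"hand":1}]'

```text
time: 7.45
ee_pos: [0.5466, 0.0248, 0.1036]
orientation: [[-0.996, 0.087, 0.003], [0.087, 0.996, 0.001], [-0.003, 0.002, -1.0]]
ft_force: [-1.9, 2.8, 5.0]
finger_gap: -0.0003
grip_force: 2.7
```

Request:
send_rows --deltas '[{"linear":[0,0,1],"rotation":[0,0,0],"hand":1},{"linear":[0,0,1],"rotation":[0,0,0],"hand":1},{"linear":[0,0,1],"rotation":[0,0,0],"hand":1}]'

```text
time: 7.7
ee_pos: [0.5466, 0.0248, 0.1034]
orientation: [[-0.996, 0.088, 0.003], [0.088, 0.996, 0.002], [-0.003, 0.002, -1.0]]
ft_force: [-5.0, 3.4, 11.1]
finger_gap: 0.0001
grip_force: 5.2
```

```bash
python3 -c "
from plan import *
go([(30,0,190,0),(95,0,190,20)])"
```

```text
t 7.7 now uvz [-20.64   0.11 103.39] tilt 0.19 F [ 5.27  2.91 11.14] gap 0.1 5.1584437396377325
(30, 0, 190, 0) lin [ 50.36   0.02 -86.77] rot [ 0.1   0.19 -0.03]
(95, 0, 190, 20) lin [115.36  -0.01 -86.98] rot [  0.1  -19.81  -0.04]
```

Request:
send_rows --deltas '[{"linear":[0,0,-25],"rotation":[0,0,0],"hand":1},{"linear":[0,0,-60],"rotation":[0,0,0],"hand":1},{"linear":[40,0,-87],"rotation":[0,-7,0],"hand":0.6},{"linear":[80,0,-92],"rotation":[0,-14,0],"hand":0.4},{"linear":[120,0,-97],"rotation":[0,-20,0],"hand":0.2},{"linear":[120,0,-97],"rotation":[0,-27,0],"hand":0},{"linear":[120,0,-97],"rotation":[0,-30,0],"hand":0},{"linear":[120,0,-97],"rotation":[0,-30,0],"hand":0},{"linear":[120,0,-97],"rotation":[0,-30,0],"hand":0},{"linear":[120,0,-97],"rotation":[0,-30,0],"hand":0}]'

```text
time: 8.53
ee_pos: [0.4259, 0.0355, 0.1978]
orientation: [[-0.863, 0.085, 0.498], [0.073, 0.996, -0.043], [-0.499, -0.001, -0.866]]
ft_force: [0.0, 0.4, 1.2]
finger_gap: 0.0855
grip_force: 0.0
```

```bash
python3 look.py w3.png; python3 - <<'E'
import cv2
im=cv2.imread("pics/w3.png"); cv2.imwrite("pics/w3c.png",cv2.resize(im[130:270,230:420],None,fx=4,fy=4,interpolation=cv2.INTER_CUBIC))
E
python3 -c "
from plan import *
go([])"
```

```text
8.5333 [0.4259 0.0355 0.1978] [[-0.8633, 0.0845, 0.4976], [0.0727, 0.9964, -0.0432], [-0.4995, -0.0011, -0.8663]] [0.0245 0.4479 1.2257]
case [([322.2, 183.1], 0.89)]
case_front [([323.7, 204.9], 0.78), ([320.0, 171.3], 0.58)]
lid_edge []
keeper [([324.2, 206.5], 0.7), ([322.1, 207.1], 0.58)]
latch_pivot [([324.3, 182.5], 0.61)]
lever_push [([321.5, 162.0], 0.94)]
loop [([319.5, 170.1], 0.7)]
lever_pins [([323.6, 166.5], 0.62)]
t 8.98 now uvz [100.06   0.01 198.11] tilt 29.98 F [-0.76 -0.6  -0.66] gap 85.2 0.0
```

View pics/w3c.png

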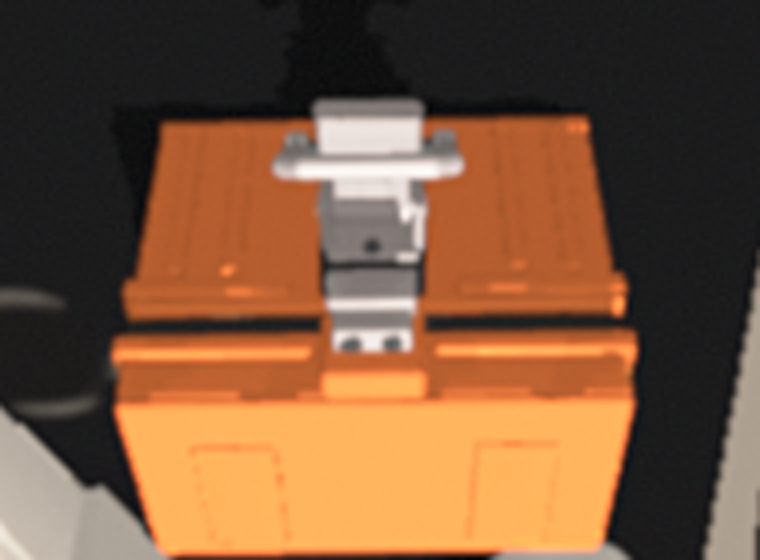

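The lid lies flat, parallel to the base. The bar spans px (299..345.5, 170.7). The keeper lip's top edge is near px (323, 206) and the groove is at row ~210. Next I compute where the bar and lip are.

```bash
cat > m.py <<'E'
from plan import *
st={"ee_pos":[0.4259,0.0355,0.1978],"orientation":[[-0.8633, 0.0845, 0.4976], [0.0727, 0.9964, -0.0432], [-0.4995, -0.0011, -0.8663]]}
f=K(ctrl.camera_model("wrist"))[0]; print("f",f)
o,d=ray("wrist",(322.2,170.7),st); print("bar by width",C(o+d*f*.039/46.7))
for z in(80,85,90,95,100): print("bar at z",C(o+d*(z/1e3-o[2])/d[2]))
for r,z in((204.5,95.5),(206.2,95.5),(208,95.5),(212.5,96.5)): print("keeper row",r,C(atz(ray("wrist",(323,r),st),z/1e3)))
print("push",C(atz(ray("wrist",(321.5,162.),st),.066)))
print("lever end top",C(atz(ray("wrist",(322,156.),st),.066)))
# base front top corners
for px in((260.5,205),(386.5,203.5)): print("flange",C(atz(ray("wrist",px,st),.0745)))
for px in((271,160.5),(376.5,159)): print("bottom",C(atz(ray("wrist",px,st),.0)))
for px in((258,217),(389.5,214)): print("lid low front",C(atz(ray("wrist",px,st),.082)))
# lever/loop geometry
for th in(1.5,1.6,1.7,1.8):
    pu=22+16*np.sin(th-.38);pz=62-16*np.cos(th-.38)
    du,dz=31*np.sin(th)-2*np.cos(th),-31*np.cos(th)+2*np.sin(th)
    print(th,"pins",pu,pz,"push",22+du,62+dz, proj("wrist",W(22+du,0,62+dz),st),proj("wrist",W(pu,0,pz),st))
    for l in np.arange(-1.0,-.1,.1):
        u,z=pu-40.8*np.sin(l),pz+40.8*np.cos(l); print("   lean",round(l,1),round(u,1),round(z,1),proj("wrist",W(u,0,z),st))
E
python3 m.py
```

```text
f 319.00343952734227
bar by width [57.49 -0.67 84.35]
bar at z [53.71 -0.68 80.  ]
bar at z [58.05 -0.67 85.  ]
bar at z [62.39 -0.66 90.  ]
bar at z [66.72 -0.66 95.  ]
bar at z [ 71.06  -0.65 100.  ]
keeper row 204.5 [28.06  0.09 95.5 ]
keeper row 206.2 [25.86  0.09 95.5 ]
keeper row 208 [23.51  0.1  95.5 ]
keeper row 212.5 [18.62  0.11 96.5 ]
push [51.75 -1.33 66.  ]
lever end top [58.49 -0.89 66.  ]
flange [  4.6  -60.81  74.5 ]
flange [ 7.19 61.73 74.5 ]
bottom [ -0.45 -59.67   0.  ]
bottom [ 2.18 61.29  0.  ]
lid low front [ -4.61 -63.5   82.  ]
lid low front [ 0.32 64.6  82.  ]
1.5 pins 36.401607074824085 55.02908085957261 push 52.780870181390284 61.80213672150932 [323.   158.11] [322.96 167.21]
   lean -1.0 70.7 77.1 [323.05 152.64]
   lean -0.9 68.4 80.4 [323.04 157.46]
   lean -0.8 65.7 83.5 [323.03 162.4 ]
   lean -0.7 62.7 86.2 [323.02 167.4 ]
   lean -0.6 59.4 88.7 [323.   172.38]
   lean -0.5 56.0 90.8 [322.99 177.28]
   lean -0.4 52.3 92.6 [322.98 182.01]
   lean -0.3 48.5 94.0 [322.96 186.52]
   lean -0.2 44.5 95.0 [322.95 190.74]
1.6 pins 37.02558970110508 56.5016680
[... 664 characters left out ...]
   lean -0.7 63.8 89.2 [323.02 168.77]
   lean -0.6 60.5 91.7 [323.   173.81]
   lean -0.5 57.1 93.8 [322.99 178.75]
   lean -0.4 53.4 95.6 [322.98 183.52]
   lean -0.3 49.6 97.0 [322.96 188.07]
   lean -0.2 45.6 98.0 [322.95 192.33]
1.8 pins 37.81842820562751 59.59639248141303 push 52.64368074661022 70.99096019724209 [323.   164.85] [322.96 169.23]
   lean -1.0 72.2 81.6 [323.06 154.74]
   lean -0.9 69.8 85.0 [323.04 159.64]
   lean -0.8 67.1 88.0 [323.03 164.66]
   lean -0.7 64.1 90.8 [323.02 169.74]
   lean -0.6 60.9 93.3 [323.  174.8]
   lean -0.5 57.4 95.4 [322.99 179.76]
   lean -0.4 53.7 97.2 [322.98 184.56]
   lean -0.3 49.9 98.6 [322.96 189.12]
   lean -0.2 45.9 99.6 [322.95 193.39]
```

```bash
python3 -c "
from plan import *
go([(56.5,-.7,125,0),(56.5,-.7,68,0)])"
```

```text
t 8.98 now uvz [100.06   0.01 198.11] tilt 29.98 F [-0.76 -0.6  -0.66] gap 85.2 0.0
(56.5, -0.7, 125, 0) lin [-1.2  -0.69 85.09] rot [-0.01 29.98 -0.  ]
(56.5, -0.7, 68, 0) lin [ 27.28  -0.68 134.47] rot [-0.01 29.98 -0.  ]
```

Request:
send_rows --deltas '[{"linear":[0,-0.5,20],"rotation":[0,7,0],"hand":0},{"linear":[-1,-0.7,40],"rotation":[0,14,0],"hand":0.1},{"linear":[-1,-0.7,60],"rotation":[0,21,0],"hand":0.2},{"linear":[-1.2,-0.7,85],"rotation":[0,28,0],"hand":0.3},{"linear":[-1.2,-0.7,85],"rotation":[0,30,0],"hand":0.3},{"linear":[-1.2,-0.7,85],"rotation":[0,30,0],"hand":0.3},{"linear":[9,-0.7,102],"rotation":[0,30,0],"hand":0.4},{"linear":[18,-0.7,118],"rotation":[0,30,0],"hand":0.4},{"linear":[27,-0.7,134],"rotation":[0,30,0],"hand":0.4},{"linear":[27,-0.7,134],"rotation":[0,30,0],"hand":0.4},{"linear":[27,-0.7,134],"rotation":[0,30,0],"hand":0.4},{"linear":[27,-0.7,134],"rotation":[0,30,0],"hand":0.4}]'

```text
time: 9.98
ee_pos: [0.4701, 0.0309, 0.0699]
orientation: [[-0.996, 0.086, 0.002], [0.086, 0.996, 0.0], [-0.002, 0.0, -1.0]]
ft_force: [-0.1, 0.1, 0.7]
finger_gap: 0.0511
grip_force: 0.0
```

```bash
python3 look.py w4.png; python3 -c "
from plan import *
go([])"
```

```text
9.9833 [0.4701 0.0309 0.0699] [[-0.9963, 0.086, 0.0022], [0.086, 0.9963, 0.0001], [-0.0022, 0.0003, -1.0]] [-0.0902  0.1111  0.7459]
case [([324.6, 321.6], 0.84)]
case_front [([325.9, 352.5], 0.83)]
lid_edge []
keeper [([321.9, 346.9], 0.62)]
latch_pivot [([323.5, 302.5], 0.67)]
lever_push [([321.8, 258.2], 0.73), ([324.2, 318.1], 0.28)]
loop [([320.8, 266.8], 0.96)]
lever_pins [([324.2, 272.5], 0.68)]
t 10.43 now uvz [56.7  -0.69 68.7 ] tilt 0.01 F [-0.92  0.52 -0.2 ] gap 51.3 0.0
```

View pics/w4.png

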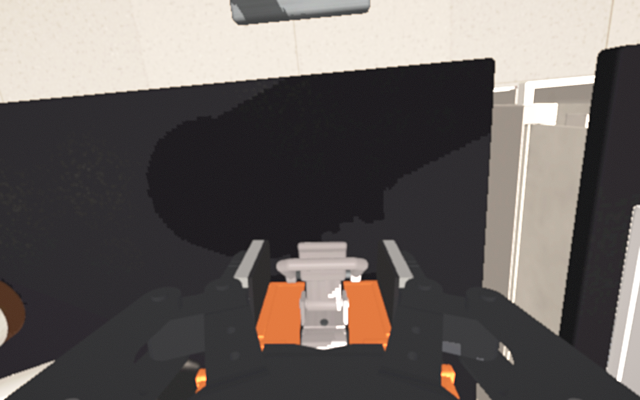

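The legs sit between the fingers: bar at px (277..368, 267), pads at px ~265 and ~385, about 1 mm off centre. I'll close gradually while watching the grip force.

Request:
send_rows --deltas '[{"linear":[0,-0.6,0],"rotation":[0,0,0],"hand":0.5},{"linear":[0,-0.6,0],"rotation":[0,0,0],"hand":0.53},{"linear":[0,-0.6,0],"rotation":[0,0,0],"hand":0.538},{"linear":[0,-0.6,0],"rotation":[0,0,0],"hand":0.538},{"linear":[0,-0.6,0],"rotation":[0,0,0],"hand":0.538}]'

```text
time: 10.85
ee_pos: [0.4693, 0.0303, 0.0685]
orientation: [[-0.996, 0.087, -0.0], [0.087, 0.996, 0.0], [0.0, 0.0, -1.0]]
ft_force: [-0.7, 1.5, 0.0]
finger_gap: 0.0394
grip_force: 0.6
```

Request:
send_rows --deltas '[{"linear":[0,0,0],"rotation":[0,0,0],"hand":0.544},{"linear":[0,0,0],"rotation":[0,0,0],"hand":0.544},{"linear":[0,0,0],"rotation":[0,0,0],"hand":0.544}]'

```text
time: 11.1
ee_pos: [0.4693, 0.0303, 0.0685]
orientation: [[-0.996, 0.087, -0.0], [0.087, 0.996, 0.0], [0.0, 0.0, -1.0]]
ft_force: [-0.6, 2.5, 1.4]
finger_gap: 0.0392
grip_force: 1.6
```

Request:
send_rows --deltas '[{"linear":[0,0.3,0],"rotation":[0,0,0],"hand":0.552},{"linear":[0,0.3,0],"rotation":[0,0,0],"hand":0.556},{"linear":[0,0.3,0],"rotation":[0,0,0],"hand":0.556}]'

```text
time: 11.35
ee_pos: [0.4693, 0.0304, 0.0685]
orientation: [[-0.996, 0.087, -0.0], [0.087, 0.996, -0.0], [0.0, -0.0, -1.0]]
ft_force: [-1.0, 2.6, 1.5]
finger_gap: 0.0382
grip_force: 14.9
```

Request:
send_rows --deltas '[{"linear":[0,0.2,0],"rotation":[0,0,0],"hand":0.551},{"linear":[0,0.2,0],"rotation":[0,0,0],"hand":0.551},{"linear":[0,0.2,0],"rotation":[0,0,0],"hand":0.551}]'

```text
time: 11.6
ee_pos: [0.4693, 0.0305, 0.0685]
orientation: [[-0.996, 0.087, -0.0], [0.087, 0.996, -0.0], [0.0, -0.0, -1.0]]
ft_force: [-1.0, 2.0, 1.7]
finger_gap: 0.038
grip_force: 11.1
```

```bash
cat > path.py <<'E'
from plan import *
def PB(th,l,L):
    return 22+16*np.sin(th-.38)-L*np.sin(l), 62-16*np.cos(th-.38)+L*np.cos(l)
if __name__=="__main__":
    go([])
    P0=np.array(PB(1.7,-.66,30.8)); print("pinch0",P0)
    for th,l in((1.75,-.5),(1.85,-.3),(1.95,-.1),(2,.1),(2,.25),(2,.35),(2,.42),(1.9,.41),(1.8,.41),(1.7,.41),(1.6,.405),(1.5,.40)):
        P=np.array(PB(th,l,30.8)); print(th,l,"bar",np.array(PB(th,l,40.8)),"lin x,z",P[0]-P0[0],-(P[1]-P0[1]))
E
python3 path.py
```

```text
t 11.6 now uvz [56.81 -0.96 68.49] tilt -0.01 F [1.16 1.87 1.67] gap 38.0 11.056809781584889
pinch0 [56.38 82.36]
1.75 -0.5 bar [57.24 94.61] lin x,z -3.938605071286723 -3.477393866581437
1.85 -0.3 bar [49.98 99.37] lin x,z -9.362628681063455 -7.453398627196876
1.95 -0.1 bar [ 42.07 102.58] lin x,z -15.308576483042344 -10.272433559510588
2 0.1 bar [ 33.91 103.38] lin x,z -21.47767397986793 -11.072115937509054
2 0.25 bar [ 27.89 102.32] lin x,z -26.02284669218493 -10.268490235633706
2 0.35 bar [ 23.99 101.11] lin x,z -28.964057216773526 -9.358667202645123
2 0.42 bar [ 21.34 100.04] lin x,z -30.96182670138038 -8.549127008564952
1.9 0.41 bar [21.72 98.61] lin x,z -30.6812456409849 -7.073976080133292
1.8 0.41 bar [21.56 97.01] lin x,z -30.842179738966717 -5.482760320483592
1.7 0.41 bar [21.24 95.45] lin x,z -31.161166342701986 -3.9155606126325893
1.6 0.405 bar [20.95 94.  ] lin x,z -31.493628760988955 -2.4490683879682393
1.5 0.4 bar [20.51 92.61] lin x,z -31.975918510956355 -1.0368059711805984
```

Request:
send_rows --deltas '[{"linear":[-2,0,-1.8],"rotation":[0,0,0],"hand":0.55},{"linear":[-4,0,-3.6],"rotation":[0,0,0],"hand":0.55},{"linear":[-6.7,0,-5.5],"rotation":[0,0,0],"hand":0.55},{"linear":[-9.4,0,-7.5],"rotation":[0,0,0],"hand":0.55},{"linear":[-12.3,0,-9],"rotation":[0,0,0],"hand":0.55},{"linear":[-15.3,0,-10.3],"rotation":[0,0,0],"hand":0.55},{"linear":[-18.4,0,-10.9],"rotation":[0,0,0],"hand":0.55},{"linear":[-18.4,0,-10.9],"rotation":[0,0,0],"hand":0.55}]'

```text
time: 12.27
ee_pos: [0.4886, 0.029, 0.0796]
orientation: [[-0.996, 0.087, 0.001], [0.087, 0.996, -0.0], [-0.001, -0.0, -1.0]]
ft_force: [-0.4, 2.0, -0.3]
finger_gap: 0.0382
grip_force: 8.0
```

```bash
python3 look.py w5.png; python3 -c "
from plan import *
go([])"
```

```text
12.2667 [0.4886 0.029  0.0796] [[-0.9962, 0.0866, 0.0008], [0.0866, 0.9962, -0.0001], [-0.0008, -0.0, -1.0]] [-0.4233  1.9973 -0.3223]
case [([328.1, 308.9], 0.69), ([326.5, 291.7], 0.57)]
case_front [([324.6, 311.7], 0.68), ([323.3, 270.4], 0.27)]
lid_edge []
keeper [([323.2, 297.8], 0.93)]
latch_pivot [([325.3, 264.3], 0.61)]
lever_push [([322.4, 230.5], 0.77)]
loop [([323.1, 270.7], 0.67)]
lever_pins [([325.1, 236.7], 0.93), ([320.8, 229.3], 0.62)]
t 12.72 now uvz [37.98 -0.79 79.61] tilt 0.05 F [-1.19  1.1  -0.6 ] gap 38.8 7.95492866076529
```

View pics/w5.png

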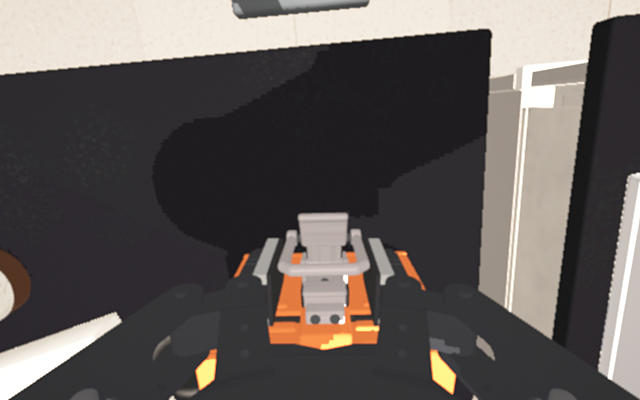

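The loop followed the pinch; the bar is at px (323,269), in front of and above the keeper, whose screws show at row 319. Next is a brightness profile to locate the lip.

```bash
python3 - <<'E'
from plan import *
im=cv2.imread("pics/w5.png").astype(int)
g=im[:,318:330].mean((1,2)); print([(r,int(g[r])) for r in range(225,345)])
st={"ee_pos":[0.4886,0.029,0.0796],"orientation":[[-0.9962,0.0866,0.0008],[0.0866,0.9962,-0.0001],[-0.0008,0,-1.0]]}
for r in(266,268,270,272): print(r,[C(atz(ray("wrist",(323,r),st),z/1e3)) for z in(98,103)])
for r in range(280,322,3): print(r,C(atz(ray("wrist",(323,r),st),.0955)))
E
```

```text
[(225, 178), (226, 179), (227, 182), (228, 182), (229, 181), (230, 180), (231, 179), (232, 177), (233, 175), (234, 174), (235, 175), (236, 177), (237, 178), (238, 178), (239, 177), (240, 176), (241, 177), (242, 178), (243, 179), (244, 178), (245, 173), (246, 174), (247, 179), (248, 179), (249, 179), (250, 179), (251, 179), (252, 178), (253, 178), (254, 178), (255, 178), (256, 178), (257, 178), (258, 178), (259, 177), (260, 178), (261, 185), (262, 192), (263, 181), (264, 170), (265, 177), (266, 185), (267, 190), (268, 197), (269, 205), (270, 210), (271, 204), (272, 196), (273, 192), (274, 187), (275, 174), (276, 164), (277, 158), (278, 142), (279, 121), (280, 125), (281, 146), (282, 160), (283, 162), (284, 160), (285, 160), (286, 162), (287, 163), (288, 164), (289, 163), (290, 164), (291, 171), (292, 183), (293, 191), (294, 194), (295, 189), (296, 182), (297, 185), (298, 191), (299, 191), (300, 190), (301, 189), (302, 183), (303, 173), (304, 165), (305, 165), (306, 166), (307, 166), (308, 167), (309, 167), (310, 170), (311, 180), (312, 190), (313, 192), (314, 191), (315, 188), (316, 1
[... 248 characters left out ...]
7, 157), (338, 157), (339, 157), (340, 159), (341, 160), (342, 160), (343, 169), (344, 190)]
266 [array([42.17, -1.06, 98.  ]), array([ 44.82,  -1.06, 103.  ])]
268 [array([41.21, -1.06, 98.  ]), array([ 43.91,  -1.06, 103.  ])]
270 [array([40.26, -1.05, 98.  ]), array([ 42.99,  -1.06, 103.  ])]
272 [array([39.3 , -1.05, 98.  ]), array([ 42.07,  -1.06, 103.  ])]
280 [33.96 -1.05 95.5 ]
283 [32.46 -1.05 95.5 ]
286 [30.95 -1.05 95.5 ]
289 [29.43 -1.04 95.5 ]
292 [27.9  -1.04 95.5 ]
295 [26.37 -1.04 95.5 ]
298 [24.83 -1.04 95.5 ]
301 [23.27 -1.04 95.5 ]
304 [21.71 -1.04 95.5 ]
307 [20.14 -1.04 95.5 ]
310 [18.56 -1.03 95.5 ]
313 [16.97 -1.03 95.5 ]
316 [15.37 -1.03 95.5 ]
319 [13.76 -1.03 95.5 ]
```

Request:
send_rows --deltas '[{"linear":[-3,0,-0.3],"rotation":[0,0,0],"hand":0.55},{"linear":[-6,0,-0.2],"rotation":[0,0,0],"hand":0.55},{"linear":[-9,0,0.3],"rotation":[0,0,0],"hand":0.55},{"linear":[-11.5,0,0.7],"rotation":[0,0,0],"hand":0.55},{"linear":[-13,0,1],"rotation":[0,0,0],"hand":0.55},{"linear":[-13,0,1],"rotation":[0,0,0],"hand":0.55},{"linear":[-13,0,1],"rotation":[0,0,0],"hand":0.55}]'

```text
time: 13.3
ee_pos: [0.5009, 0.028, 0.0782]
orientation: [[-0.996, 0.087, 0.0], [0.087, 0.996, 0.0], [-0.0, 0.0, -1.0]]
ft_force: [-0.8, 2.9, -1.9]
finger_gap: 0.0386
grip_force: 7.7
```

```bash
cat > prof.py <<'E'
from plan import *
import sys
st=ctrl.get_state(); im=save("wrist",sys.argv[1]).astype(int)
go([])
g=im[:,318:330].mean((1,2)).astype(int)
s=im[:,295:305].mean((1,2)).astype(int)
print("mid",[(r,g[r]) for r in range(250,345)]); print("legside",[(r,s[r],im[r,300].tolist()) for r in range(262,330,2)])
for n in("loop","keeper","lever_push"):
    l=ctrl.landmark_of(n,"wrist"); print(n,[(x["centre"],x["confidence"]) for x in l[:1]])
for r in range(280,330,4): print(r,C(atz(ray("wrist",(323,r),st),.0955))[0],C(atz(ray("wrist",(323,r),st),.100))[0])
E
python3 prof.py w6.png; python3 - <<'E'
import cv2
im=cv2.imread("pics/w6.png"); cv2.imwrite("pics/w6c.png",cv2.resize(im[200:340,230:420],None,fx=4,fy=4,interpolation=cv2.INTER_CUBIC))
E
```

```text
t 13.35 now uvz [25.2  -0.68 78.24] tilt 0.01 F [ 0.77  2.65 -2.14] gap 38.7 7.72766238078475
mid [(250, np.int64(176)), (251, np.int64(165)), (252, np.int64(161)), (253, np.int64(161)), (254, np.int64(161)), (255, np.int64(161)), (256, np.int64(161)), (257, np.int64(161)), (258, np.int64(159)), (259, np.int64(155)), (260, np.int64(154)), (261, np.int64(156)), (262, np.int64(160)), (263, np.int64(161)), (264, np.int64(161)), (265, np.int64(167)), (266, np.int64(177)), (267, np.int64(185)), (268, np.int64(191)), (269, np.int64(197)), (270, np.int64(207)), (271, np.int64(211)), (272, np.int64(205)), (273, np.int64(197)), (274, np.int64(190)), (275, np.int64(186)), (276, np.int64(183)), (277, np.int64(186)), (278, np.int64(189)), (279, np.int64(190)), (280, np.int64(188)), (281, np.int64(177)), (282, np.int64(167)), (283, np.int64(165)), (284, np.int64(166)), (285, np.int64(167)), (286, np.int64(167)), (287, np.int64(168)), (288, np.int64(172)), (289, np.int64(183)), (290, np.int64(192)), (291, np.int64(192)), (292, np.int64(191)), (293, np.int64(190)), (294, np.int64(187)), (295, np.in
[... 2325 characters left out ...]
nt64(148), [244, 140, 73]), (328, np.int64(150), [243, 138, 72])]
loop [([322.4, 269.9], 0.94)]
keeper [([323.3, 276.0], 0.65)]
lever_push [([322.9, 206.0], 0.65)]
280 22.46222902476014 25.090535746489653
284 20.484073474694387 23.183633970504733
288 18.490589702391553 21.26195609958334
292 16.48159885318195 19.3253297214564
296 14.456919278951885 17.373579731031434
300 12.41636648339288 15.406528277613992
304 10.359753065958962 13.423994710883562
308 8.28688866449372 11.425795525587594
312 6.197579896494112 9.411744304920296
316 4.0916302989688305 7.381651662548265
320 1.9688402668549612 5.335325183244455
324 -0.17099301004870984 3.2725693620938183
328 -2.3280756116737638 1.1931855422276432
```

View pics/w6c.png

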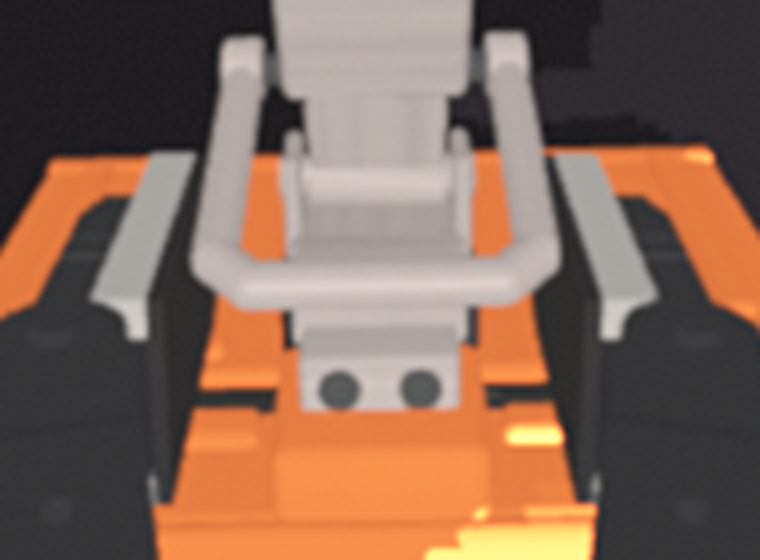

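The bar is at row 271, just above and outside the lip. The groove and rear wall show at rows 278–288, with the wall top edge at about row 288. The bar needs about 7–8 mm more inward travel.

Request:
send_rows --deltas '[{"linear":[-2.5,0,0],"rotation":[0,0,0],"hand":0.55},{"linear":[-5,0,0],"rotation":[0,0,0],"hand":0.55},{"linear":[-7,0,0],"rotation":[0,0,0],"hand":0.55},{"linear":[-7,0,0],"rotation":[0,0,0],"hand":0.55},{"linear":[-7,0,0],"rotation":[0,0,0],"hand":0.55}]'

```text
time: 13.92
ee_pos: [0.5081, 0.0274, 0.0784]
orientation: [[-0.996, 0.087, 0.001], [0.087, 0.996, 0.0], [-0.001, 0.0, -1.0]]
ft_force: [-0.8, 4.1, -1.1]
finger_gap: 0.0384
grip_force: 5.9
```

```bash
cat > prof.py <<'E'
from plan import *
import sys
st=ctrl.get_state(); im=save("wrist",sys.argv[1]).astype(int)
go([])
g=im[:,318:330].mean((1,2)).astype(int); s=im[:,298:304].mean((1,2)).astype(int); B=im[:,298:304,2].mean(1).astype(int)
print("mid"," ".join(f"{r}:{g[r]}" for r in range(255,312))); print("legside blue"," ".join(f"{r}:{B[r]}" for r in range(255,305)))
for n in("loop","keeper","lever_push"):
    l=ctrl.landmark_of(n,"wrist"); print(n,[(np.round(x["centre"],1),x["confidence"]) for x in l[:1]])
for r in range(262,300,4): print(r,*[round(C(atz(ray("wrist",(323,r),st),z))[0],1) for z in(.0925,.0965,.1,.103)])
E
python3 prof.py w7.png
```

```text
t 13.97 now uvz [18.   -0.67 78.48] tilt 0.03 F [ 1.03  4.34 -1.56] gap 38.5 5.9084740513935685
mid 255:196 256:194 257:186 258:182 259:188 260:192 261:193 262:192 263:185 264:172 265:170 266:179 267:187 268:193 269:201 270:211 271:212 272:204 273:195 274:189 275:183 276:184 277:188 278:190 279:189 280:186 281:182 282:176 283:175 284:179 285:185 286:189 287:181 288:158 289:141 290:140 291:140 292:140 293:140 294:140 295:141 296:145 297:150 298:154 299:156 300:157 301:157 302:157 303:158 304:158 305:158 306:157 307:157 308:157 309:157 310:156 311:156
legside blue 255:114 256:112 257:103 258:92 259:89 260:89 261:89 262:87 263:93 264:119 265:151 266:170 267:179 268:183 269:189 270:198 271:204 272:199 273:191 274:185 275:179 276:153 277:108 278:70 279:64 280:67 281:69 282:68 283:65 284:62 285:61 286:62 287:62 288:63 289:64 290:64 291:64 292:65 293:65 294:64 295:65 296:66 297:68 298:71 299:74 300:74 301:74 302:75 303:75 304:74
loop [(array([324.1, 278.6]), 0.7)]
keeper [(array([323. , 259.6]), 0.62)]
lever_push [(array([322.5, 197.9]), 0.75)]
262 22.3 24.3 26.1 27.7
266 20.3 22.4 24.3 25.9
270 18.3 20.5 22.4 24.1
274 16.4 18.6 20.6 22.2
278 14.3 16.7 18.7 20.4
282 12.3 14.7 16.8 18.5
286 10.3 12.7 14.9 16.7
290 8.2 10.7 12.9 14.8
294 6.2 8.7 11.0 12.9
298 4.1 6.7 9.0 11.0
```

```bash
python3 - <<'E'
from plan import *
S={"w6":dict(ee_pos=[0.5009,.028,.0782],orientation=R(0)),"w7":dict(ee_pos=[.5081,.0274,.0784],orientation=R(0))}
for z in(58,62,66): print("w6 pins row216",z,C(atz(ray("wrist",(323,216),S["w6"]),z/1e3)))
for th in(1.8,1.9,2.0,2.1,2.2):
    X=W(22+31*np.sin(th)-2*np.cos(th),0,62-31*np.cos(th)+2*np.sin(th))
    E=W(22+38*np.sin(th)-2*np.cos(th),0,62-38*np.cos(th)+2*np.sin(th))
    Pn=W(*np.insert([22+16*np.sin(th-.38),62-16*np.cos(th-.38)],1,0))
    print(th,"push w6,w7",proj("wrist",X,S["w6"]),proj("wrist",X,S["w7"]),"end",proj("wrist",E,S["w7"]),"pins",C(Pn),proj("wrist",Pn,S["w6"]),proj("wrist",Pn,S["w7"]))
im=cv2.imread("pics/w7.png").astype(int); g=im[:,318:330].mean((1,2)).astype(int)
print(" ".join(f"{r}:{g[r]}" for r in range(165,256)))
E
```

```text
w6 pins row216 58 [39.14 -0.97 58.  ]
w6 pins row216 62 [40.53 -0.97 62.  ]
w6 pins row216 66 [41.91 -0.97 66.  ]
1.8 push w6,w7 [325.01 198.51] [324.97 183.98] end [325.02 170.66] pins [37.82 -0.   59.6 ] [324.82 219.32] [324.78 206.3 ]
1.9 push w6,w7 [325.04 201.52] [325.01 186.77] end [325.07 173.98] pins [37.98 -0.   61.19] [324.83 220.05] [324.8  206.91]
2.0 push w6,w7 [325.08 205.16] [325.04 190.21] end [325.12 178.17] pins [37.98  0.   62.79] [324.85 221.08] [324.82 207.84]
2.1 push w6,w7 [325.11 209.43] [325.08 194.3 ] end [325.16 183.23] pins [37.82  0.   64.38] [324.87 222.42] [324.84 209.07]
2.2 push w6,w7 [325.14 214.27] [325.1 199. ] end [325.2  189.13] pins [37.51  0.   65.95] [324.89 224.05] [324.85 210.6 ]
165:30 166:30 167:30 168:30 169:30 170:30 171:30 172:31 173:30 174:30 175:30 176:30 177:29 178:25 179:58 180:124 181:167 182:182 183:188 184:194 185:195 186:189 187:177 188:161 189:156 190:166 191:174 192:174 193:175 194:176 195:178 196:178 197:177 198:176 199:175 200:173 201:171 202:170 203:171 204:173 205:174 206:174 207:172 208:171 209:172 210:174 211:175 212:173 213:171 214:172 215:175 216:175 217:175 218:175 219:174 220:175 221:175 222:174 223:175 224:175 225:174 226:174 227:174 228:174 229:182 230:198 231:207 232:207 233:203 234:199 235:193 236:187 237:179 238:167 239:161 240:160 241:161 242:161 243:159 244:159 245:161 246:161 247:161 248:162 249:164 250:164 251:164 252:168 253:179 254:189 255:196
```

Request:
send_rows --deltas '[{"linear":[0,0,0.8],"rotation":[0,0,0],"hand":0.55},{"linear":[0,0,1.6],"rotation":[0,0,0],"hand":0.55},{"linear":[0,0,2.4],"rotation":[0,0,0],"hand":0.55},{"linear":[0,0,3.2],"rotation":[0,0,0],"hand":0.55},{"linear":[0,0,4],"rotation":[0,0,0],"hand":0.55},{"linear":[0,0,4],"rotation":[0,0,0],"hand":0.55}]'

```text
time: 14.62
ee_pos: [0.5079, 0.0274, 0.0744]
orientation: [[-0.996, 0.087, 0.0], [0.087, 0.996, 0.0], [-0.0, 0.0, -1.0]]
ft_force: [0.3, 5.1, 1.7]
finger_gap: 0.0385
grip_force: 6.0
```

```bash
python3 prof.py w8.png
```

```text
t 14.67 now uvz [18.2  -0.66 74.42] tilt 0.02 F [-0.52  4.44  2.13] gap 38.6 5.979172233492136
mid 255:164 256:164 257:170 258:181 259:192 260:197 261:194 262:186 263:181 264:172 265:169 266:178 267:186 268:191 269:198 270:209 271:213 272:207 273:197 274:191 275:185 276:175 277:168 278:168 279:177 280:188 281:193 282:193 283:192 284:191 285:188 286:185 287:180 288:177 289:178 290:181 291:187 292:190 293:176 294:149 295:139 296:140 297:141 298:141 299:141 300:140 301:141 302:145 303:149 304:154 305:156 306:157 307:157 308:158 309:158 310:158 311:158
legside blue 255:114 256:108 257:109 258:116 259:124 260:130 261:124 262:111 263:102 264:115 265:145 266:166 267:176 268:182 269:188 270:196 271:205 272:202 273:194 274:187 275:183 276:172 277:130 278:76 279:64 280:70 281:72 282:72 283:72 284:71 285:70 286:71 287:69 288:68 289:67 290:66 291:66 292:66 293:65 294:64 295:64 296:65 297:65 298:65 299:65 300:66 301:65 302:66 303:68 304:72
loop [(array([323.4, 268.5]), 0.7)]
keeper []
lever_push [(array([320.9, 187.2]), 0.71)]
262 24.6 26.6 28.4 30.0
266 22.7 24.8 26.7 28.2
270 20.8 22.9 24.9 26.5
274 18.8 21.1 23.0 24.7
278 16.9 19.2 21.2 22.9
282 14.9 17.3 19.4 21.2
286 13.0 15.4 17.5 19.3
290 11.0 13.5 15.7 17.5
294 9.0 11.5 13.8 15.7
298 6.9 9.6 11.9 13.8
```

The bar lies between the lip (row 260) and the wall top edge (row 279), with low force. I continue down.

Request:
send_rows --deltas '[{"linear":[0,0,0.7],"rotation":[0,0,0],"hand":0.55},{"linear":[0,0,1.4],"rotation":[0,0,0],"hand":0.55},{"linear":[0,0,2.1],"rotation":[0,0,0],"hand":0.55},{"linear":[0,0,2.8],"rotation":[0,0,0],"hand":0.55},{"linear":[0,0,3.2],"rotation":[0,0,0],"hand":0.55},{"linear":[0,0,3.2],"rotation":[0,0,0],"hand":0.55}]'

```text
time: 15.32
ee_pos: [0.5086, 0.0274, 0.0716]
orientation: [[-0.996, 0.086, 0.002], [0.086, 0.996, 0.0], [-0.002, 0.0, -1.0]]
ft_force: [2.3, 4.4, 2.6]
finger_gap: 0.0388
grip_force: 6.0
```

```bash
python3 prof.py w9.png
```

```text
t 15.37 now uvz [17.38 -0.61 71.63] tilt 0.12 F [-1.1   5.13  2.52] gap 38.6 6.010159179568291
mid 255:165 256:166 257:166 258:169 259:178 260:189 261:196 262:198 263:191 264:176 265:167 266:171 267:181 268:189 269:194 270:203 271:213 272:214 273:206 274:197 275:191 276:184 277:174 278:168 279:169 280:172 281:182 282:191 283:194 284:194 285:193 286:192 287:191 288:189 289:184 290:180 291:181 292:185 293:190 294:193 295:178 296:151 297:140 298:141 299:141 300:142 301:141 302:141 303:141 304:144 305:148 306:153 307:156 308:157 309:158 310:158 311:158
legside blue 255:125 256:122 257:120 258:120 259:125 260:132 261:140 262:141 263:134 264:124 265:131 266:154 267:171 268:179 269:185 270:191 271:200 272:206 273:202 274:192 275:187 276:181 277:160 278:114 279:71 280:67 281:75 282:79 283:79 284:79 285:79 286:80 287:80 288:79 289:78 290:77 291:76 292:75 293:73 294:72 295:68 296:65 297:65 298:66 299:66 300:66 301:66 302:66 303:66 304:66
loop [(array([322.5, 271.8]), 0.69)]
keeper [(array([322.4, 267.7]), 0.95)]
lever_push [(array([320.8, 182.1]), 0.61)]
262 25.3 27.3 29.1 30.7
266 23.4 25.5 27.4 29.0
270 21.5 23.7 25.6 27.3
274 19.6 21.9 23.9 25.6
278 17.7 20.1 22.1 23.8
282 15.8 18.2 20.3 22.1
286 13.9 16.3 18.5 20.3
290 12.0 14.5 16.7 18.5
294 10.0 12.6 14.8 16.7
298 8.0 10.6 13.0 14.9
```

Request:
send_rows --deltas '[{"linear":[0.4,0,0.8],"rotation":[0,0,0],"hand":0.55},{"linear":[0.8,0,1.6],"rotation":[0,0,0],"hand":0.55},{"linear":[0.8,0,2.4],"rotation":[0,0,0],"hand":0.55},{"linear":[0.8,0,2.4],"rotation":[0,0,0],"hand":0.55}]'

```text
time: 15.85
ee_pos: [0.5087, 0.0274, 0.0696]
orientation: [[-0.996, 0.086, 0.004], [0.086, 0.996, 0.0], [-0.004, 0.0, -1.0]]
ft_force: [4.8, 4.1, 3.2]
finger_gap: 0.0385
grip_force: 6.0
```

```bash
python3 prof.py w10.png
```

```text
t 15.9 now uvz [17.36 -0.56 69.59] tilt 0.21 F [-3.7   3.69  2.75] gap 38.8 6.029266635887325
mid 255:162 256:164 257:166 258:166 259:165 260:166 261:174 262:185 263:195 264:199 265:195 266:185 267:181 268:187 269:195 270:204 271:214 272:214 273:205 274:197 275:191 276:184 277:174 278:168 279:168 280:168 281:169 282:170 283:176 284:187 285:194 286:195 287:194 288:194 289:194 290:192 291:189 292:184 293:182 294:184 295:188 296:193 297:193 298:175 299:148 300:140 301:141 302:142 303:142 304:142 305:141 306:142 307:144 308:148 309:153 310:156 311:157
legside blue 255:138 256:134 257:130 258:127 259:125 260:126 261:131 262:141 263:150 264:156 265:163 266:169 267:173 268:179 269:185 270:192 271:201 272:207 273:201 274:192 275:186 276:179 277:160 278:130 279:103 280:85 281:72 282:71 283:78 284:83 285:87 286:87 287:85 288:83 289:83 290:83 291:83 292:83 293:81 294:80 295:80 296:80 297:76 298:70 299:66 300:66 301:66 302:66 303:66 304:67
loop [(array([324.3, 271.3]), 0.94)]
keeper [(array([324.5, 269.2]), 0.94)]
lever_push [(array([321.9, 179. ]), 0.69)]
262 26.3 28.4 30.2 31.8
266 24.5 26.6 28.5 30.1
270 22.7 24.9 26.8 28.4
274 20.8 23.1 25.1 26.7
278 18.9 21.3 23.3 25.0
282 17.1 19.4 21.5 23.3
286 15.1 17.6 19.7 21.6
290 13.2 15.7 18.0 19.8
294 11.3 13.9 16.1 18.1
298 9.4 12.0 14.3 16.3
```

Request:
send_rows --deltas '[{"linear":[0,0,0.8],"rotation":[0,0,0],"hand":0.55},{"linear":[0,0,1.5],"rotation":[0,0,0],"hand":0.55},{"linear":[0,0,1.5],"rotation":[0,0,0],"hand":0.55}]'

```text
time: 16.3
ee_pos: [0.5087, 0.0275, 0.0683]
orientation: [[-0.996, 0.086, 0.004], [0.086, 0.996, 0.0], [-0.004, 0.0, -1.0]]
ft_force: [4.2, 2.8, 4.2]
finger_gap: 0.0387
grip_force: 6.1
```

```bash
python3 prof.py w11.png
```

```text
t 16.35 now uvz [17.3  -0.55 68.27] tilt 0.22 F [-3.98  4.21  3.65] gap 38.2 6.141688744537532
mid 255:162 256:162 257:164 258:166 259:166 260:166 261:166 262:172 263:182 264:192 265:197 266:197 267:189 268:183 269:191 270:206 271:215 272:213 273:204 274:196 275:191 276:184 277:174 278:168 279:168 280:168 281:169 282:170 283:170 284:171 285:180 286:191 287:195 288:195 289:194 290:194 291:193 292:192 293:189 294:185 295:184 296:185 297:190 298:193 299:185 300:163 301:144 302:141 303:142 304:142 305:142 306:142 307:142 308:142 309:144 310:149 311:154
legside blue 255:139 256:140 257:140 258:137 259:133 260:130 261:132 262:136 263:142 264:153 265:169 266:179 267:180 268:178 269:183 270:193 271:205 272:207 273:200 274:191 275:186 276:179 277:160 278:133 279:116 280:109 281:99 282:81 283:75 284:80 285:86 286:90 287:94 288:95 289:92 290:89 291:89 292:90 293:89 294:86 295:84 296:83 297:83 298:83 299:79 300:72 301:67 302:65 303:66 304:67
loop []
keeper [(array([322.6, 269.3]), 0.9)]
lever_push [(array([322.6, 174.7]), 0.84)]
262 27.0 29.0 30.8 32.4
266 25.1 27.3 29.2 30.8
270 23.3 25.5 27.4 29.1
274 21.5 23.7 25.7 27.4
278 19.6 22.0 24.0 25.7
282 17.8 20.2 22.2 24.0
286 15.9 18.3 20.5 22.3
290 14.0 16.5 18.7 20.6
294 12.1 14.7 16.9 18.9
298 10.2 12.8 15.1 17.1
```

Request:
send_rows --deltas '[{"linear":[0,0,0.5],"rotation":[0,0,0],"hand":0.55},{"linear":[-0.4,0,0.5],"rotation":[0,0,0],"hand":0.54},{"linear":[-0.4,0,0.5],"rotation":[0,0,0],"hand":0.52},{"linear":[-0.4,0,0.5],"rotation":[0,0,0],"hand":0.48},{"linear":[-0.4,0,0.5],"rotation":[0,0,0],"hand":0.42},{"linear":[-0.4,0,0.5],"rotation":[0,0,0],"hand":0.42},{"linear":[-0.4,0,0.5],"rotation":[0,0,0],"hand":0.42}]'

```text
time: 17.08
ee_pos: [0.5066, 0.0269, 0.0663]
orientation: [[-0.996, 0.087, -0.002], [0.087, 0.996, -0.001], [0.002, -0.001, -1.0]]
ft_force: [0.1, -0.2, 0.8]
finger_gap: 0.0495
grip_force: 0.0
```

```bash
python3 prof.py w12.png; python3 - <<'E'
from plan import *
for n in("loop","keeper","lever_push","lever_pins","latch_pivot"):
  r=[]
  for c in("side","top"):
    ctrl.read_camera(c)
    l=ctrl.landmark_of(n,c)
    if l: r.append(ray(c,l[0]["centre"])); print(n,c,np.round(l[0]["centre"],1),l[0]["confidence"])
  if len(r)==2: X,e=tri(r); print(C(X),e[0]*1e3)
E
```

```text
t 17.13 now uvz [19.22 -1.2  66.45] tilt -0.07 F [ 0.4  -0.1   0.57] gap 49.2 0.0
mid 255:163 256:163 257:163 258:162 259:162 260:164 261:163 262:162 263:163 264:165 265:166 266:167 267:166 268:167 269:175 270:187 271:195 272:199 273:195 274:186 275:186 276:198 277:211 278:215 279:210 280:200 281:194 282:188 283:178 284:169 285:167 286:168 287:169 288:169 289:169 290:170 291:173 292:184 293:192 294:195 295:195 296:191 297:184 298:178 299:175 300:172 301:168 302:168 303:171 304:177 305:184 306:179 307:159 308:143 309:140 310:142 311:142
legside blue 255:135 256:135 257:134 258:130 259:124 260:119 261:118 262:118 263:117 264:113 265:107 266:102 267:103 268:104 269:106 270:118 271:141 272:162 273:173 274:177 275:181 276:189 277:199 278:208 279:205 280:196 281:189 282:185 283:176 284:142 285:95 286:78 287:76 288:68 289:58 290:60 291:66 292:67 293:67 294:67 295:68 296:69 297:70 298:69 299:68 300:65 301:64 302:64 303:64 304:64
loop [(array([328.3, 276.6]), 0.94)]
keeper [(array([322.8, 275.9]), 0.69)]
lever_push [(array([323.5, 183. ]), 0.79)]
262 29.9 31.9 33.7 35.3
266 28.1 30.2 32.1 33.7
270 26.3 28.5 30.4 32.0
274 24.5 26.8 28.7 30.4
278 22.7 25.0 27.0 28.7
282 20.9 23.2 25.3 27.1
286 19.0 21.5 23.6 25.4
290 17.2 19.7 21.8 23.7
294 15.3 17.9 20.1 22.0
298 13.4 16.0 18.3 20.3
keeper side [356. 131.] 0.62
keeper top [207.1 231.6] 0.63
[21.78  3.19 90.06] 9.127866298889657
lever_push side [340.7 134.1] 0.5
lever_push top [209.  245.6] 0.66
[52.96 -1.83 65.56] 2.777457680941815
lever_pins side [344.7 133.7] 0.46
lever_pins top [212.7 237.8] 0.43
[ 37.19 -10.23  83.08] 2.850957776764016
latch_pivot side [346.7 141. ] 0.97
latch_pivot top [213.8 228.7] 0.84
[24.99 -9.26 64.95] 1.946590253262486
```

The bar is at row 278, between the lip (row 272) and the wall edge (row 292), seated by itself and released. I retreat upward, then set up the lever push.

```bash
python3 - <<'E'
from plan import *
def tcp(thd,t,r=30,d=0):
    th=np.radians(thd);c=np.radians(t); K=np.array([22+r*np.sin(th)+(2+d)*np.cos(th),62-r*np.cos(th)+(2+d)*np.sin(th)])
    return K+11*np.array([np.cos(c),-np.sin(c)])
p0=tcp(100,15,d=20); print(p0)
rows=[(19,-.5,135,0),(p0[0],-.5,135,15),(p0[0],-.5,p0[1],15)]
go(rows)
# deltas in the frame of start pose (u p0, tilt 15)
R0=R(15); P0=W(p0[0],-.5,p0[1])
for thd,t in((95,15),(88,15),(80,15),(72,20),(65,26),(58,32),(50,38),(42,44),(34,45),(26,45),(18,45),(10,45),(4,45),(0,45),(-3,45)):
    q=tcp(thd,t); print(thd,t,q,"lin",R0.T@(W(q[0],-.5,q[1])-P0)*1e3,"ry",-(t-15))
E
```

```text
[58.35 86.03]
t 18.28 now uvz [18.82 -0.81 66.77] tilt -0.01 F [ 1.18 -0.76  0.25] gap 49.5 0.0
(19, -0.5, 135, 0) lin [  0.19   0.31 -68.23] rot [-0.   -0.01  0.04]
(np.float64(58.34915677087352), -0.5, 135, 15) lin [ 39.54   0.33 -68.22] rot [  0.   -15.01   0.04]
(np.float64(58.34915677087352), -0.5, np.float64(86.02820640014876), 15) lin [ 39.53   0.34 -19.25] rot [  0.   -15.01   0.04]
95 15 [62.34 63.76] lin [ 9.62  0.   20.48] ry 0
88 15 [62.68 60.1 ] lin [10.89  0.   23.92] ry 0
80 15 [62.52 55.91] lin [11.82  0.   28.01] ry 0
72 20 [61.49 50.87] lin [12.13  0.   33.15] ry -5
65 26 [59.92 46.31] lin [11.8   0.   37.96] ry -11
58 32 [57.83 41.97] lin [10.9  -0.   42.69] ry -17
50 38 [54.94 37.48] lin [ 9.27  0.   47.78] ry -23
42 44 [51.47 33.4 ] lin [ 6.98  0.   52.61] ry -29
34 45 [48.21 30.47] lin [ 4.59 -0.   56.29] ry -30
26 45 [44.73 28.13] lin [ 1.83  0.   59.45] ry -30
18 45 [40.95 26.31] lin [-1.35 -0.   62.19] ry -30
10 45 [36.96 25.02] lin [-4.87  0.   64.46] ry -30
4 45 [33.87 24.43] lin [-7.71  0.   65.83] ry -30
0 45 [31.78 24.22] lin [-9.67  0.   66.58] ry -30
-3 45 [30.21 24.16] lin [-11.17   0.    67.05] ry -30
```

Request:
send_rows --deltas '[{"linear":[0,0.3,-10],"rotation":[0,0,0],"hand":0.3},{"linear":[0,0.3,-35],"rotation":[0,0,0],"hand":0.3},{"linear":[0,0.3,-68],"rotation":[0,0,0],"hand":0.4},{"linear":[20,0.3,-68],"rotation":[0,-7,0],"hand":0.7},{"linear":[39.5,0.3,-68],"rotation":[0,-15,0],"hand":1},{"linear":[39.5,0.3,-68],"rotation":[0,-15,0],"hand":1},{"linear":[39.5,0.3,-68],"rotation":[0,-15,0],"hand":1},{"linear":[39.5,0.3,-68],"rotation":[0,-15,0],"hand":1}]'

```text
time: 18.95
ee_pos: [0.4674, 0.031, 0.1358]
orientation: [[-0.962, 0.085, 0.259], [0.082, 0.996, -0.022], [-0.26, 0.0, -0.966]]
ft_force: [0.8, -0.3, 0.9]
finger_gap: 0.0001
grip_force: 0.0
```

```bash
python3 look.py w13.png; python3 -c "
from plan import *
go([(58.35,-.5,86,15)])
im=cv2.imread('pics/w13.png'); cv2.imwrite('pics/w13c.png',cv2.resize(im[170:320,220:430],None,fx=3.8,fy=3.8,interpolation=cv2.INTER_CUBIC))"
```

```text
18.95 [0.4674 0.031  0.1358] [[-0.9621, 0.085, 0.2593], [0.0822, 0.9964, -0.022], [-0.2602, 0.0002, -0.9656]] [ 0.7975 -0.2627  0.8893]
case [([323.2, 232.2], 0.62)]
case_front []
lid_edge []
keeper []
latch_pivot [([325.0, 224.0], 0.58)]
lever_push [([322.1, 187.4], 0.94)]
loop []
lever_pins [([325.1, 202.2], 0.61)]
t 19.4 now uvz [ 57.79  -0.46 134.76] tilt 14.98 F [ 0.63 -0.12  0.61] gap 0.4 0.0
(58.35, -0.5, 86, 15) lin [13.15 -0.04 46.96] rot [-0.01 -0.02 -0.  ]
```

View pics/w13c.png

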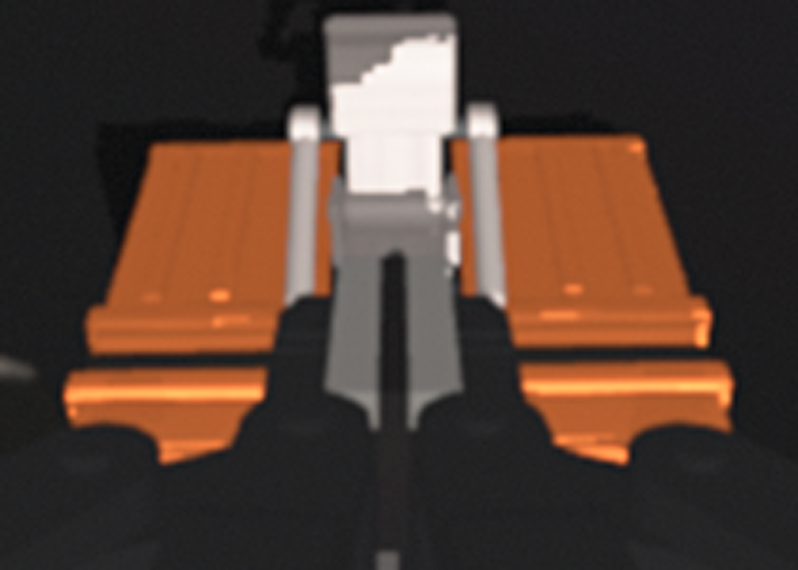

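The legs run straight up to the keeper and the lever is about level, so the loop is hooked. Now the lever push.

Request:
send_rows --deltas '[{"linear":[7,0,25],"rotation":[0,0,0],"hand":1},{"linear":[13,0,47],"rotation":[0,0,0],"hand":1},{"linear":[18,0,57],"rotation":[0,0,0],"hand":1},{"linear":[22.6,0,66],"rotation":[0,0,0],"hand":1},{"linear":[23.5,0,69],"rotation":[0,0,0],"hand":1},{"linear":[24,0,71],"rotation":[0,0,0],"hand":1},{"linear":[24.5,0,73],"rotation":[0,0,0],"hand":1},{"linear":[25,0,75],"rotation":[0,0,0],"hand":1},{"linear":[25,0,75],"rotation":[0,0,0],"hand":1}]'

```text
time: 20.15
ee_pos: [0.4633, 0.0313, 0.056]
orientation: [[-0.962, 0.087, 0.258], [0.084, 0.996, -0.023], [-0.259, -0.0, -0.966]]
ft_force: [-1.1, -1.3, 0.5]
finger_gap: -0.0001
grip_force: 0.9
```

```bash
python3 -c "
from plan import *
go([(61.5,-.5,50.9,20),(59.9,-.5,46.3,26),(57.8,-.5,42,32),(54.9,-.5,37.5,38),(51.5,-.5,33.4,44)])"
```

```text
t 20.15 now uvz [62.89 -0.68 56.02] tilt 15.01 F [ 1.   -1.34  0.54] gap -0.1 0.9219465664500603
(61.5, -0.5, 50.9, 20) lin [-0.01  0.18  5.31] rot [-0.   -4.99  0.02]
(59.9, -0.5, 46.3, 26) lin [-0.37  0.18 10.17] rot [ -0.   -10.99   0.02]
(57.8, -0.5, 42, 32) lin [-1.28  0.18 14.86] rot [  0.   -16.99   0.02]
(54.9, -0.5, 37.5, 38) lin [-2.92  0.18 19.96] rot [  0.   -22.99   0.02]
(51.5, -0.5, 33.4, 44) lin [-5.14  0.18 24.8 ] rot [  0.   -28.99   0.02]
```

Request:
send_rows --deltas '[{"linear":[0,0,1.5],"rotation":[0,-1.5,0],"hand":1},{"linear":[0,0,3.3],"rotation":[0,-3.2,0],"hand":1},{"linear":[0,0,5.3],"rotation":[0,-5,0],"hand":1},{"linear":[-0.2,0,7.8],"rotation":[0,-8,0],"hand":1},{"linear":[-0.4,0,10.2],"rotation":[0,-11,0],"hand":1},{"linear":[-0.4,0,10.2],"rotation":[0,-11,0],"hand":1}]'

```text
time: 20.65
ee_pos: [0.4646, 0.0288, 0.0564]
orientation: [[-0.9, 0.075, 0.429], [0.07, 0.997, -0.029], [-0.43, 0.004, -0.903]]
ft_force: [1.6, -0.9, 2.9]
finger_gap: -0.0001
grip_force: 0.5
```

```bash
python3 -c "
from plan import *
go([]); s=ctrl.get_state(); print(s['joint_pos'],s['joint_efforts'],s['wrist_torque'],s['joint_velocities'])
im=save('side','s2.png')
cv2.imwrite('pics/s2c.png',cv2.resize(im[0:250,100:420][:,:,::-1],None,fx=2.4,fy=2.4,interpolation=cv2.INTER_CUBIC))
for n in ('lever_push',):
  print(ctrl.landmark_of(n,'side')[:1])
"
```

```text
t 20.65 now uvz [61.36 -3.04 56.35] tilt 25.44 F [-1.66 -0.81  2.86] gap -0.1 0.5400725483195856
[  20.25   -1.02  -62.31   62.93  -11.37 -175.  ] [  5.33 -13.44  15.86  -1.39  -0.48   0.37] [-0.02  0.63 -0.46] [-43.01 -14.01 -37.12 125.95  39.55  -5.  ]
[{'centre': [341.6, 135.0], 'confidence': 0.71}]
```

The arm ran into its joint limits (j3, j6) at this tilt while close in. I back off to 15° tilt and use a smaller lean.

Request:
send_rows --deltas '[{"linear":[0,0,-3],"rotation":[0,2,0],"hand":1},{"linear":[-1,0,-6],"rotation":[0,4,0],"hand":1},{"linear":[-2,0,-10],"rotation":[0,6,0],"hand":1},{"linear":[-4,0,-14],"rotation":[0,9,0],"hand":1},{"linear":[-6,0,-19],"rotation":[0,11,0],"hand":1},{"linear":[-6,0,-19],"rotation":[0,11,0],"hand":1}]'

```text
time: 21.25
ee_pos: [0.4637, 0.0308, 0.077]
orientation: [[-0.965, 0.082, 0.247], [0.082, 0.997, -0.011], [-0.247, 0.01, -0.969]]
ft_force: [1.9, 0.8, 0.0]
finger_gap: -0.0003
grip_force: 0.0
```

```bash
cat > ik.py <<'E'
from plan import *
go([]); s=ctrl.get_state(); print(s['joint_pos'],s['joint_velocities'])
E
python3 ik.py
```

```text
t 21.25 now uvz [62.47 -1.13 76.95] tilt 14.31 F [-1.86  0.93  0.01] gap -0.3 0.0
[  28.96    2.41  -39.08   12.43  -36.87 -132.96] [ -0.46  -1.35  -9.5   13.19  10.32 -13.92]
```

```bash
python3 -c "
from plan import *
go([(62.5,-.5,62,15),(62.5,-.5,56,15),(61.7,-.5,51.8,15),(59.6,-.5,45.9,15),(56.2,-.5,40.6,15),(51.9,-.5,36.1,15)])"
```

```text
t 21.25 now uvz [62.47 -1.13 76.95] tilt 14.31 F [-1.86  0.93  0.01] gap -0.3 0.0
(62.5, -0.5, 62, 15) lin [ 3.73  0.48 14.49] rot [ 0.62 -0.69  0.11]
(62.5, -0.5, 56, 15) lin [ 5.21  0.42 20.3 ] rot [ 0.62 -0.69  0.11]
(61.7, -0.5, 51.8, 15) lin [ 5.47  0.38 24.57] rot [ 0.62 -0.69  0.11]
(59.6, -0.5, 45.9, 15) lin [ 4.9   0.31 30.8 ] rot [ 0.62 -0.69  0.11]
(56.2, -0.5, 40.6, 15) lin [ 2.91  0.24 36.78] rot [ 0.62 -0.69  0.11]
(51.9, -0.5, 36.1, 15) lin [-0.14  0.18 42.2 ] rot [ 0.62 -0.69  0.11]
```

Request:
send_rows --deltas '[{"linear":[3.7,0.4,14],"rotation":[0.6,-0.7,0.1],"hand":1},{"linear":[5.2,0.4,20.3],"rotation":[0.6,-0.7,0.1],"hand":1},{"linear":[5.4,0.4,22.5],"rotation":[0.6,-0.7,0.1],"hand":1},{"linear":[5.5,0.4,24.6],"rotation":[0.6,-0.7,0.1],"hand":1},{"linear":[5.5,0.4,24.6],"rotation":[0.6,-0.7,0.1],"hand":1}]'

```text
time: 21.67
ee_pos: [0.4613, 0.0275, 0.0494]
orientation: [[-0.963, 0.086, 0.256], [0.082, 0.996, -0.028], [-0.258, -0.006, -0.966]]
ft_force: [-1.5, 1.8, 3.4]
finger_gap: 0.0001
grip_force: 1.4
```

```bash
python3 ik.py; python3 -c "
from plan import *
go([(61.7,-.5,51.8,15),(59.6,-.5,45.9,15),(56.2,-.5,40.6,15),(51.9,-.5,36.1,15),(46.6,-.5,32.6,15),(40.8,-.5,30.2,15),(34.6,-.5,29.2,15)])"
```

```text
t 21.67 now uvz [64.51 -4.67 49.43] tilt 14.95 F [1.67 1.62 3.45] gap 0.1 1.4345850376412272
[  29.32    4.23  -43.9    17.09  -30.74 -138.08] [-0.19 -0.31  0.37 -0.24 -1.24  0.47]
t 21.67 now uvz [64.51 -4.67 49.43] tilt 14.95 F [1.67 1.62 3.45] gap 0.1 1.4345850376412272
(61.7, -0.5, 51.8, 15) lin [-3.34  4.15 -1.59] rot [-0.33 -0.05  0.15]
(59.6, -0.5, 45.9, 15) lin [-3.85  4.19  4.66] rot [-0.33 -0.05  0.15]
(56.2, -0.5, 40.6, 15) lin [-5.77  4.22 10.65] rot [-0.33 -0.05  0.15]
(51.9, -0.5, 36.1, 15) lin [-8.76  4.24 16.11] rot [-0.33 -0.05  0.15]
(46.6, -0.5, 32.6, 15) lin [-12.98   4.25  20.86] rot [-0.33 -0.05  0.15]
(40.8, -0.5, 30.2, 15) lin [-17.96   4.26  24.67] rot [-0.33 -0.05  0.15]
(34.6, -0.5, 29.2, 15) lin [-23.69   4.26  27.24] rot [-0.33 -0.05  0.15]
```

Request:
send_rows --deltas '[{"linear":[-1.5,2,0],"rotation":[-0.3,0,0],"hand":1},{"linear":[-3.4,4.2,1.5],"rotation":[-0.3,0,0],"hand":1},{"linear":[-3.8,4.2,3.2],"rotation":[-0.3,0,0],"hand":1},{"linear":[-4,4.2,5],"rotation":[-0.3,0,0],"hand":1},{"linear":[-4.8,4.2,8],"rotation":[-0.3,0,0],"hand":1},{"linear":[-5.8,4.2,10.7],"rotation":[-0.3,0,0],"hand":1},{"linear":[-5.8,4.2,10.7],"rotation":[-0.3,0,0],"hand":1}]'

```text
time: 22.25
ee_pos: [0.4684, 0.0294, 0.0394]
orientation: [[-0.964, 0.086, 0.253], [0.082, 0.996, -0.026], [-0.254, -0.004, -0.967]]
ft_force: [-3.1, -2.3, 0.3]
finger_gap: 0.0
grip_force: 1.4
```

```bash
python3 ik.py; python3 -c "
from plan import *
go([(56.2,-.5,40.6,15),(51.9,-.5,36.1,15),(46.6,-.5,32.6,15),(40.8,-.5,30.2,15),(34.6,-.5,29.2,15)])"
```

```text
t 22.25 now uvz [57.61 -2.17 39.45] tilt 14.73 F [ 2.86 -2.59  0.25] gap 0.0 1.3882429618388414
[  28.77    6.07  -43.68   17.23  -29.14 -137.95] [ 0.22 -0.42  0.27 -0.16 -0.15  0.01]
t 22.25 now uvz [57.61 -2.17 39.45] tilt 14.73 F [ 2.86 -2.59  0.25] gap 0.0 1.3882429618388414
(56.2, -0.5, 40.6, 15) lin [-1.66  1.66 -0.76] rot [-0.2  -0.27  0.11]
(51.9, -0.5, 36.1, 15) lin [-4.67  1.67  4.69] rot [-0.2  -0.27  0.11]
(46.6, -0.5, 32.6, 15) lin [-8.91  1.68  9.42] rot [-0.2  -0.27  0.11]
(40.8, -0.5, 30.2, 15) lin [-13.91   1.69  13.21] rot [-0.2  -0.27  0.11]
(34.6, -0.5, 29.2, 15) lin [-19.65   1.68  15.76] rot [-0.2  -0.27  0.11]
```

```bash
cat > lev.py <<'E'
from plan import *
im=save("side","s_%d.png"%int(ctrl.get_state()["time"]*100))
for n in("lever_push","loop","lever_pins","keeper"):
    l=ctrl.landmark_of(n,"side"); print(n,[(np.round(x["centre"],1).tolist(),round(x["confidence"],2)) for x in l[:2]])
rg=ctrl.regions_of("lever_push","side"); print([(np.round(x["centre"],1).tolist(),int(x["pixels"].sum()),round(x["confidence"],2)) for x in rg[:2]])
for th in(1.6,1.4,1.2,.9,.6,.3,0): print(th,"push",proj("side",W(22+31*np.sin(th)+2*np.cos(th),0,62-31*np.cos(th)+2*np.sin(th))),"pins",proj("side",W(22+16*np.sin(th-.38),0,62-16*np.cos(th-.38))))
E
python3 lev.py
```

```text
lever_push [([342.2, 141.0], 0.64)]
loop [([350.7, 132.4], 0.41)]
lever_pins [([346.0, 140.6], 0.56)]
keeper [([352.9, 132.9], 0.84), ([252.1, 256.5], 0.67)]
[]
1.6 push [339.97 133.89] pins [345.21 139.06]
1.4 push [339.85 135.69] pins [345.61 140.12]
1.2 push [340.15 137.65] pins [346.2  141.18]
0.9 push [341.35 140.72] pins [347.4  142.67]
0.6 push [343.34 143.71] pins [348.88 143.93]
0.3 push [345.95 146.37] pins [350.5  144.86]
0 push [348.96 148.49] pins [352.14 145.36]
```

The lever is at about 0.9 rad and following. I carry on to home.

Request:
send_rows --deltas '[{"linear":[-2.5,1,1.5],"rotation":[-0.2,0,0],"hand":1},{"linear":[-4.7,1.7,4.7],"rotation":[-0.2,0,0],"hand":1},{"linear":[-6.8,1.7,7],"rotation":[-0.2,0,0],"hand":1},{"linear":[-8.9,1.7,9.4],"rotation":[-0.2,0,0],"hand":1},{"linear":[-11.4,1.7,11.3],"rotation":[-0.2,0,0],"hand":1},{"linear":[-13.9,1.7,13.2],"rotation":[-0.2,0,0],"hand":1},{"linear":[-13.9,1.7,13.2],"rotation":[-0.2,0,0],"hand":1}]'

```text
time: 23.13
ee_pos: [0.4889, 0.0319, 0.0322]
orientation: [[-0.962, 0.083, 0.259], [0.081, 0.997, -0.019], [-0.26, 0.003, -0.966]]
ft_force: [0.6, -0.2, 0.0]
finger_gap: 0.0004
grip_force: 0.0
```

```bash
python3 lev.py|head -4; python3 ik.py; python3 -c "
from plan import *
go([(40.8,-.5,30.2,15),(34.6,-.5,29.2,15),(32,-.5,29.2,15)])"
```

```text
lever_push [([349.3, 150.3], 0.61)]
loop [([349.6, 132.7], 0.59)]
lever_pins [([350.6, 141.7], 0.48)]
keeper [([350.3, 132.8], 0.73)]
t 23.43 now uvz [38.97  1.39 31.82] tilt 14.98 F [-0.05  0.48 -0.31] gap 0.0 0.0
[  27.44    8.64  -42.05   17.12  -27.53 -136.63] [ 0.04  0.12 -0.07 -0.06 -0.03 -0.03]
t 23.43 now uvz [38.97  1.39 31.82] tilt 14.98 F [-0.05  0.48 -0.31] gap 0.0 0.0
(40.8, -0.5, 30.2, 15) lin [ 2.19 -1.89  1.09] rot [ 0.18 -0.02  0.18]
(34.6, -0.5, 29.2, 15) lin [-3.54 -1.91  3.66] rot [ 0.18 -0.02  0.18]
(32, -0.5, 29.2, 15) lin [-6.05 -1.92  4.33] rot [ 0.18 -0.02  0.18]
```

The lever has snapped to about 0 and the force is gone. A gentle nudge will make sure it is fully home.

Request:
send_rows --deltas '[{"linear":[-2,-1,2],"rotation":[0,0,0],"hand":1},{"linear":[-3.5,-1.9,3.6],"rotation":[0,0,0],"hand":1},{"linear":[-5,-1.9,4],"rotation":[0,0,0],"hand":1},{"linear":[-5,-1.9,4],"rotation":[0,0,0],"hand":1}]'

```text
time: 23.77
ee_pos: [0.4908, 0.028, 0.028]
orientation: [[-0.964, 0.085, 0.254], [0.082, 0.996, -0.021], [-0.254, 0.001, -0.967]]
ft_force: [-11.2, 3.8, 6.9]
finger_gap: -0.0002
grip_force: 5.6
```

Request:
send_rows --deltas '[{"linear":[10,0,-3],"rotation":[0,0,0],"hand":1},{"linear":[25,0,-8],"rotation":[0,4,0],"hand":1},{"linear":[40,0,-30],"rotation":[0,8,0],"hand":1},{"linear":[40,0,-70],"rotation":[0,12,0],"hand":1},{"linear":[35,0,-110],"rotation":[0,15,0],"hand":1},{"linear":[30,0,-150],"rotation":[0,15,0],"hand":1},{"linear":[30,0,-150],"rotation":[0,15,0],"hand":1},{"linear":[30,0,-150],"rotation":[0,15,0],"hand":1}]'

```text
time: 24.43
ee_pos: [0.4272, 0.0348, 0.1688]
orientation: [[-0.996, 0.084, 0.005], [0.084, 0.996, 0.005], [-0.005, 0.005, -1.0]]
ft_force: [-0.7, -0.3, -1.2]
finger_gap: 0.0001
grip_force: 0.0
```

```bash
python3 lev.py; python3 look.py w20.png
```

```text
lever_push [([348.9, 150.8], 0.52)]
loop [([349.2, 131.4], 0.59)]
lever_pins [([354.3, 143.4], 0.39)]
keeper [([349.3, 132.7], 0.97), ([350.9, 142.4], 0.34)]
[]
1.6 push [339.97 133.89] pins [345.21 139.06]
1.4 push [339.85 135.69] pins [345.61 140.12]
1.2 push [340.15 137.65] pins [346.2  141.18]
0.9 push [341.35 140.72] pins [347.4  142.67]
0.6 push [343.34 143.71] pins [348.88 143.93]
0.3 push [345.95 146.37] pins [350.5  144.86]
0 push [348.96 148.49] pins [352.14 145.36]
24.7333 [0.4247 0.0339 0.165 ] [[-0.9965, 0.0835, -0.0031], [0.0835, 0.9965, 0.0009], [0.0032, 0.0006, -1.0]] [-0.1626  0.9484 -0.0384]
case []
case_front [([325.3, 311.1], 0.86)]
lid_edge [([327.6, 345.7], 0.75)]
keeper []
latch_pivot []
lever_push []
loop []
lever_pins [([89.9, 291.2], 0.56), ([326.2, 312.0], 0.18)]
```

```bash
python3 -c "
from cell import ctrl
print(ctrl.sign_off())"
```

```text
the job is handed in; nothing more can be done
None
```

I shut the case and handed the job in after about 25 s of robot time: the lid is down, the bar sits in the keeper groove and the lever snapped home, judging by the side camera and the contact force, with no verdict returned; at one point the arm hit its j3 and j6 limits (j6 read −175.00° against −174.98°).

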